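# Clamp a salvaged gearbox and hold its inspection cover over the screw holes

### The arm

A 6-joint arm with a two-finger parallel gripper is mounted at the origin on the work surface. World frame = base frame: x ahead of the robot, y to its left, z up, the work surface at z = 0. Lengths are in mm, angles in degrees, forces in N, time in s.
With the tool pointing down it reaches from about 350 to 850 mm from the base axis. Payload 8.1 kg.
Tool frame: the origin (TCP) lies midway between the tips of the shut fingers; the grasp point (between the pads) lies 19 mm behind it; z points along the fingers, y is the direction in which the jaws open and shut (so a half turn about z gives the same grasp; the last joint's range is limited). The gripper opens to 85 mm and grips with 20 to 120 N. Pads are 22 mm wide; open, the fingers measure 114 mm over their backs; the gripper's body (76 mm by 85 mm) begins 54 mm behind the grasp point. The pads swing forward as they close: fully open they stand 13 mm farther back than shut.
Start: joints at [-69.007, 7.471, 85.268, -0, 87.261, -4.893], TCP at [261.971, -539.793, 231.292] pointing down, gripper open.
Joint ranges: [-169.43, 169.43], [-51.17, 129.36], [1.28, 143.12], [-76.62, 256.62], [0, 156.53], [-152.29, 152.29]. Speed limits (degrees/s): [136.94, 136.94, 159.86, 180, 180, 180].

### API

Orientations are given as [roll, pitch, yaw] about the fixed x, y, z axes, in that order (R = Rz(yaw) Ry(pitch) Rx(roll)).
In Python, from bench import r gives the robot as it stands.
- The arm moves only by the tool carry_out, never from a script. Its argument "increments" is a list of rows, each a list of 3 entries, a list of its own where there are three numbers: the shift along the tool's x, y, z in m, then the turn, a rotation vector about the tool's x, y, z in rad, then the closure, from 0 (fully open) to 1 (shut). A call has 1 to 12 rows; each row shifts and turns the pose as measured when the row begins, along the tool's axes as they then stand; what a row does not reach is not made up. A row lasts 1/10 s, in which the tool goes at most 50 mm and 8.59 degrees, less where a joint would pass 70% of its speed; a pose out of reach is approached as far as the arm can. A call with a gripper value outside its range is refused whole. The fingers move at their own pace and stop on an object; "newtons" is the grip in N (left out, the last holds). Time passes only in rows, so rows that do not move let the fingers close. It gives the time, the measured TCP pose, the force and the opening at its end, in the units of the state.
- r.sense(): the state, without advancing time (a new reading comes with each control period).
- r.snapshot(name): name is "scene" or "top" or "wrist"; returns a dict with "image" (384x512x3 uint8, blue, green, red), "vertical_fov" (degrees; the focal length in pixels is half the picture's height over the tangent of half this angle, whatever the lens; pixels are square), "cx", "cy" (the principal point, pixels), "rvec" (rotation vector, rad) and "tvec" (3), from world to camera coordinates, as OpenCV has them. Camera axes: x right, y down, z forward; pixel columns grow to the right and rows downward; lengths in mm; the calibration is good to about 2 mm. The wrist camera is an equidistant fisheye: a pixel r from the principal point sees the ray r / f radians off the axis. A picture is of the moment at which its call begins. There is no depth.
- r.hand_in(): hands the job in, once; it reports no verdict.
The state is a dict: "time": time; "joint_pos": joint angles; "qd": joint speeds; "joint_efforts": joint torques, N m; "tool_pos": TCP position; "tcp_rot": TCP orientation; "ft_force": force on the tool from outside, world axes, zero at the start; "wrist_torque": the same for the moment, N m; "finger_gap": finger opening in mm.
Only numpy, scipy, OpenCV 4.12 (cv2) and the standard library are available. Lean on these libraries where they do the work, as an engineer would, in place of code of your own. Each camera call takes 0.05 s, during which the arm holds its last target.

### The job

Swing the cam lever all the way over so that it clamps the gearbox housing against the fence of its fixture. Then pick up the rectangular cover by its handle and hold it level about 20 mm above the housing, its four holes centred over the four threaded holes (either way round), so that I can start the long screws; the cover must not touch the housing, and the other things on the bench stay where they are. Finish while still holding the cover there, steady in the gripper.

Things in the scene. Friction and masses are not known exactly. Their poses are not given: they have to be found in the camera images.
- fixture: Grey steel clamping fixture fixed to the bench, base 190 x 200 x 12 mm. Origin on the bench under the centre of the clamped housing; the base reaches from y = -120 to +80 mm in its own frame. An upright fence (130 mm long in x, top at 57 mm) has its inner face at y = +50 mm; two low lugs (top 32 mm) keep the housing within 2.5 mm in x. The cam lever stands on the -y side. z is up.
- lever_pivot (a point): The vertical pivot axis of the cam lever, fixed on the fixture at its x = 0, y = -73.7 mm, 32 mm above the bench.
- cam_lever (a joint): Angle of the cam lever (rad), 0 to 1.65. At 0 the lever points from its pivot along the fixture's -y (cam open); it swings level, clockwise seen from above, to its stop at 1.65; at 1.57 it points along the fixture's -x (cam at its highest, housing clamped). Starts at 0 to 0.25. Stays where it is left; turns with about 0.06 N m plus the clamping effort (up to about 10 N at the knob; the cam rim is greased), which vanishes as the cam goes over centre.
- lever_knob (a point): Middle of the upright round black knob at the lever's free end, 110 mm from the pivot axis. The knob is 20 mm in diameter, from 66 to 114 mm above the bench; this point is at 114 mm, on its top. The steel lever arm below is 14 mm wide, from 52 to 62 mm above the bench.
- housing: Ribbed aluminium gearbox housing, 2.6 kg, loose in the fixture. Body 130 x 100 mm, flange on top 150 x 110 x 14 mm with a 62 x 38 mm opening in the middle; it is 95 mm high and stands on the fixture's base (12 mm above the bench), so the flange face is 107 mm above the bench. Origin at the centre of its underside, x along the long side, z up. It starts 1.5 to 3.4 mm short of the fence (fixture y -1.5 to -3.4 mm); the cam pushes it to y = 0, against the fence.
- thread0 (a point): Mouth of the 8 mm threaded hole in the housing's flange face at the +x +y corner, 48 mm in x and 33 mm in y from the housing's centre.
- thread1 (a point): Mouth of the 8 mm threaded hole in the housing's flange face at the -x +y corner, 48 mm in x and 33 mm in y from the housing's centre.
- thread2 (a point): Mouth of the 8 mm threaded hole in the housing's flange face at the -x -y corner, 48 mm in x and 33 mm in y from the housing's centre.
- thread3 (a point): Mouth of the 8 mm threaded hole in the housing's flange face at the +x -y corner, 48 mm in x and 33 mm in y from the housing's centre.
- cover: Rectangular aluminium cover plate 126 x 94 x 6 mm, about 0.36 kg, lying flat on the bench. Origin at the centre of its underside, x along the long side, z up. On top a steel bridge handle along x: bar 60 mm long, 14 mm wide, from 24 to 44 mm above the underside, on two 10 mm posts at its ends (40 mm clear between them). The centre of mass lies below the bar's middle. The plate is the same after half a turn, and fits either way round.
- cover_hole0 (a point): Centre, on the underside, of the 16 mm through hole at the +x +y corner of the cover, 48 mm in x and 33 mm in y from its centre.
- cover_hole1 (a point): Centre, on the underside, of the 16 mm through hole at the -x +y corner of the cover, 48 mm in x and 33 mm in y from its centre.
- cover_hole2 (a point): Centre, on the underside, of the 16 mm through hole at the -x -y corner of the cover, 48 mm in x and 33 mm in y from its centre.
- cover_hole3 (a point): Centre, on the underside, of the 16 mm through hole at the +x -y corner of the cover, 48 mm in x and 33 mm in y from its centre.
- round_cover: Another gearbox's round cover, 104 mm across and 6 mm thick, with the same handle; not used, leave it. Origin at the centre of its underside.
- scrap_casting: Lump of scrap casting, 70 x 45 x 36 mm; leave it. Origin under its centre.
- brass_fitting: Brass pipe fitting, 80 x 36 x 44 mm; leave it. Origin under its centre.
- spanner: Spanner about 200 mm long lying flat on the bench beyond the fixture; leave it. Origin under its middle.
- rail_offcut: Steel angle offcut, 150 x 30 x 36 mm; leave it. Origin under its centre.
- screw_tray: Grey plastic tray of long screws, 130 x 100 x 35 mm; leave it. Origin under its centre.
- bent_plate: Bent rusty plate, 60 x 50 x 34 mm; leave it. Origin under its centre.

How it is judged (in metres and radians):
On the way, in this order (a step that is already met when the one before it is completed fails the run):
1. the cam lever is over and the housing is clamped against the fence (value of joint cam_lever above 1.3 rad and y of housing in the frame of fixture above -0.001 m and height (world z) of cover below 0.02 m), for 0.2 s.
2. the cover is lifted off the bench by the gripper (height (world z) of cover above 0.03 m and contact force between the fingers and cover above 1 N), for 0.2 s.
At the end, for the whole second after the job is handed in: Lever past 1.3 rad, housing within 1 mm of the fence; the cover gripped, level within 0.1 rad, still (under 20 mm/s), each hole within 4 mm horizontally of a threaded hole (either way round), its underside 8 to 37 mm above the flange face, touching neither housing nor fixture (value of joint cam_lever above 1.3 rad and y of housing in the frame of fixture above -0.001 m and z of cover_hole0 in the frame of housing between 0.103 and 0.132 m and z of cover_hole1 in the frame of housing between 0.103 and 0.132 m and z of cover_hole2 in the frame of housing between 0.103 and 0.132 m and z of cover_hole3 in the frame of housing between 0.103 and 0.132 m and ((horizontal distance between cover_hole0 and thread0 below 0.004 m and horizontal distance between cover_hole1 and thread1 below 0.004 m and horizontal distance between cover_hole2 and thread2 below 0.004 m and horizontal distance between cover_hole3 and thread3 below 0.004 m) or (horizontal distance between cover_hole0 and thread2 below 0.004 m and horizontal distance between cover_hole1 and thread3 below 0.004 m and horizontal distance between cover_hole2 and thread0 below 0.004 m and horizontal distance between cover_hole3 and thread1 below 0.004 m)) and angle between cover's own z axis and vertical below 0.1 rad and linear speed of cover below 0.02 m/s and contact force between the fingers and cover above 1 N and contact force between cover and housing below 0.2 N and contact force between cover and fixture below 0.2 N); the arm keeps its last pose, push and grip.
It fails at once if the cover touches the housing (contact force between cover and housing above 0.5 N).
It fails at once if another loose thing on the bench is moved by more than 30 mm (distance of any of round_cover, scrap_casting, brass_fitting, spanner, rail_offcut, screw_tray, bent_plate from where it was at the start of the episode above 0.03 m).
It also fails if it takes over 58 s, if anything falls off the work surface, if the arm or the gripper's body presses on something with over 40 N, if the wrist force passes 120 N, or if a joint passes its speed limit or range.

## Working session

There is one attempt and no reset: what is moved stays moved. The work goes in short steps, Python scripts to look and compute and a tool call to move; the robot and the scene stay as the last step left them, time stands still between calls to the robot, and variables do not carry over. Pictures are saved under pics/ and viewed, and the job is handed in when it is done.

Besides the shell and the picture viewer there is one more tool, called after "Call:" as name(argument=value, ...), one argument or row to a line, values as JSON. carry_out: Moves the arm, as the interface text tells. Its arguments: {"type":"object","properties":{"increments":{"type":"array"},"newtons":{"type":"number"}},"required":["increments"]}

```bash
ls; mkdir -p pics; python3 - <<'E'
from bench import r
import cv2,pickle
d={}
for n in("scene","top","wrist"):
    s=r.snapshot(n);d[n]=s;cv2.imwrite(f"pics/{n}0.png",cv2.resize(s["image"],(800,600),interpolation=cv2.INTER_CUBIC))
    print(n,s["vertical_fov"],s["cx"],s["cy"],s["rvec"],s["tvec"])
pickle.dump(d,open("s0.pkl","wb"));print(r.sense())
E
```

```text
pics
scene 49.4847389064706 260.48538197681734 186.92142710192442 [ 1.4397565   2.12336475 -0.90936428] [ 185.71317506 -319.87373201 1562.16768975]
top 53.2084377536904 252.82614125345884 194.2728167455242 [ 2.1881256  -2.131031    0.13417094] [   7.86484141  562.6677518  1294.9477991 ]
wrist 65.70646984690485 250.41995226828558 192.98294669040627 [-2.43250215  1.52446287  0.2360329 ] [-599.64366392  -38.95774484  378.25812796]
{'time': 0.15, 'joint_pos': array([-6.90065626e+01,  7.50388303e+00,  8.53147825e+01,  2.26191300e-03,
        8.72630840e+01, -4.89501248e+00]), 'qd': array([-0.01359725, -0.14857975, -0.29929644, -0.00393626, -0.04836686,
        0.04482632]), 'joint_efforts': array([ 1.50999342e-03, -5.70062006e+01, -5.01159918e+01, -1.77266747e-04,
        9.59499419e-03,  2.33483991e-05]), 'tool_pos': array([ 261.83382257, -539.38130108,  230.50039965]), 'tcp_rot': array([-1.79918741e+02, -9.22663475e-03,  2.58883337e+01]), 'ft_force': array([-0.13449545, -0.50268011, -0.65064452]), 'wrist_torque': array([-0.00482147, -0.00775325, -0.03592056]), 'finger_gap': 85.38319321798907}
```

View pics/scene0.png

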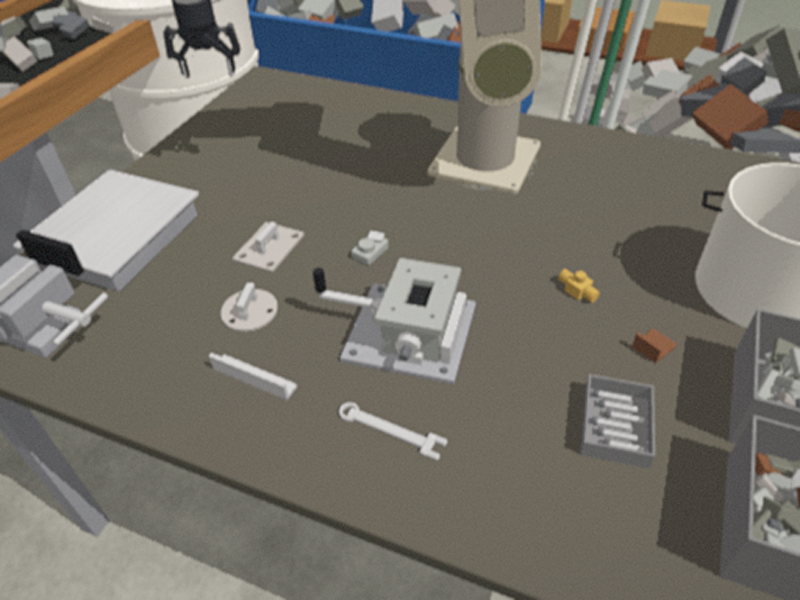

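View pics/top0.png

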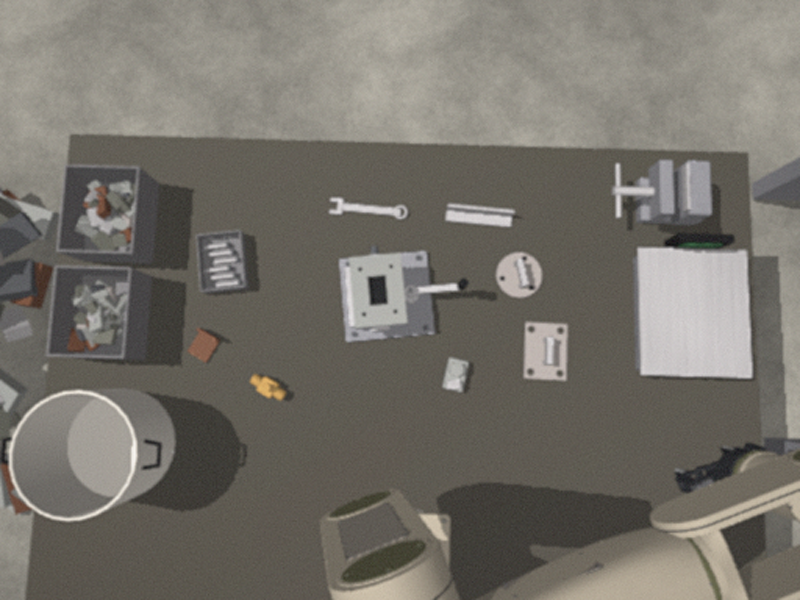

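View pics/wrist0.png

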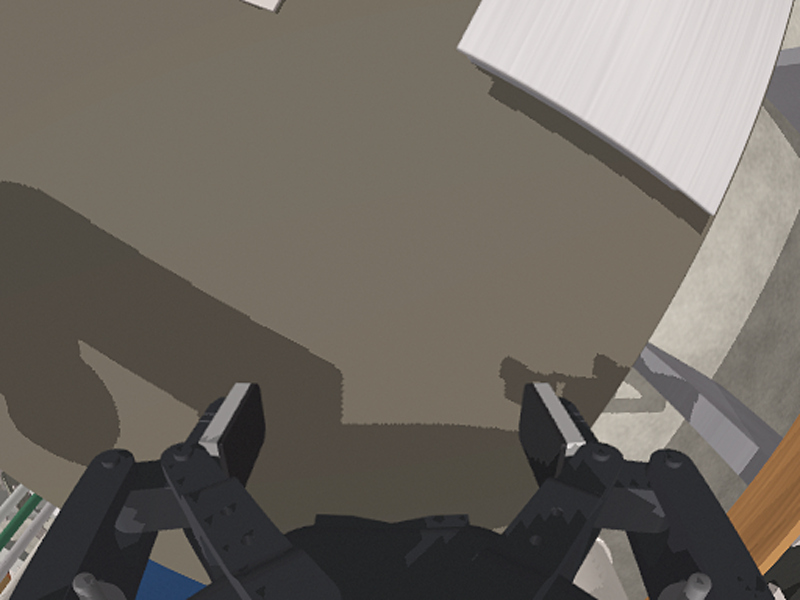

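```bash
python3 - <<'E'
import cv2,pickle
d=pickle.load(open("s0.pkl","rb"))
im=d["top"]["image"]
# x 205..310,y 150..230
cv2.imwrite("pics/tc1.png",cv2.resize(im[155:225,210:305],None,fx=8,fy=8,interpolation=cv2.INTER_CUBIC))
cv2.imwrite("pics/tc2.png",cv2.resize(im[155:250,275:375],None,fx=6,fy=6,interpolation=cv2.INTER_CUBIC))
im=d["scene"]["image"]
cv2.imwrite("pics/sc1.png",cv2.resize(im[160:245,195:310],None,fx=7,fy=7,interpolation=cv2.INTER_CUBIC))
cv2.imwrite("pics/sc2.png",cv2.resize(im[135:215,130:215],None,fx=7,fy=7,interpolation=cv2.INTER_CUBIC))
E
```

```text
(no output)
```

View pics/tc1.png

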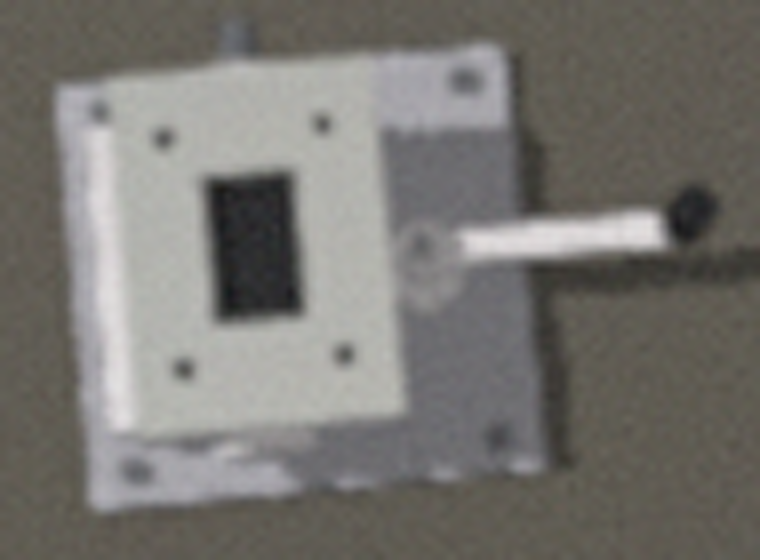

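View pics/tc2.png

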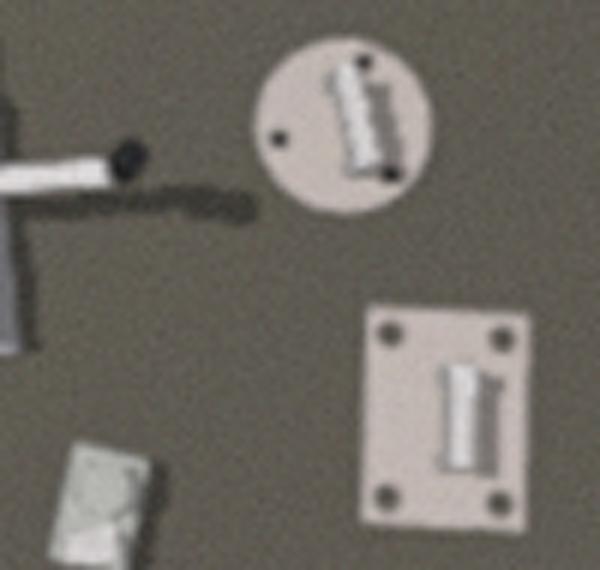

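View pics/sc1.png

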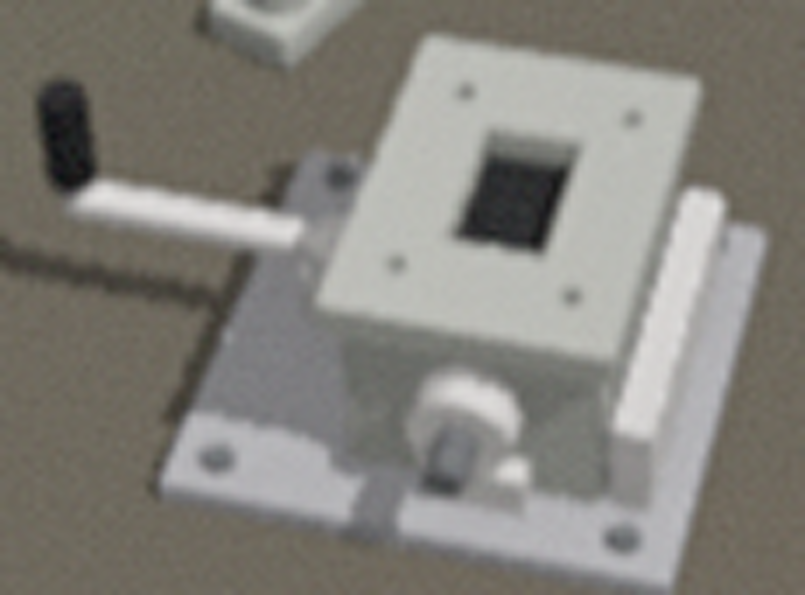

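View pics/sc2.png

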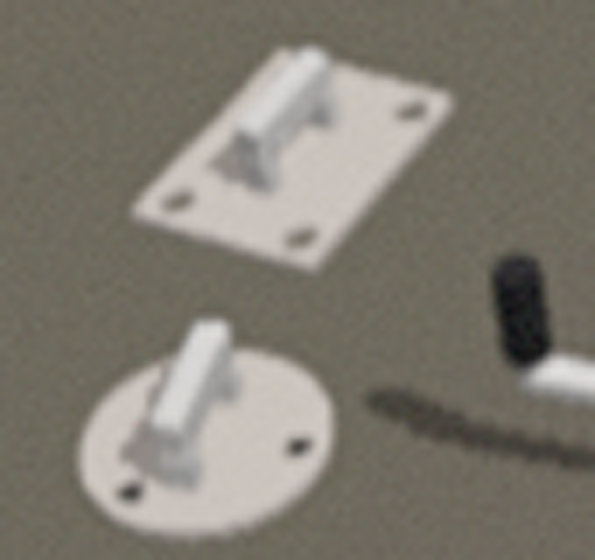

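```bash
cat > h.py <<'E'
import numpy as np,cv2,pickle
from scipy.optimize import least_squares
def proj(s,P):
    P=np.atleast_2d(np.array(P,float));f=192/np.tan(np.radians(s["vertical_fov"])/2)
    R=cv2.Rodrigues(np.array(s["rvec"]))[0];c=P@R.T+np.array(s["tvec"]).ravel()
    return c,f
def pix(s,P,fish=False):
    c,f=proj(s,P)
    if fish:
        rho=np.hypot(c[:,0],c[:,1]);th=np.arctan2(rho,c[:,2]);k=f*th/rho
        return np.c_[s["cx"]+k*c[:,0],s["cy"]+k*c[:,1]]
    return np.c_[s["cx"]+f*c[:,0]/c[:,2],s["cy"]+f*c[:,1]/c[:,2]]
def back(s,uv,z,fish=False):
    uv=np.atleast_2d(np.array(uv,float));f=192/np.tan(np.radians(s["vertical_fov"])/2)
    d=np.c_[(uv[:,0]-s["cx"])/f,(uv[:,1]-s["cy"])/f,np.ones(len(uv))]
    if fish:
        r=np.hypot(d[:,0],d[:,1]);d=np.c_[d[:,0]*np.sinc(r/np.pi),d[:,1]*np.sinc(r/np.pi),np.cos(r)]
    R=cv2.Rodrigues(np.array(s["rvec"]))[0];C=-R.T@np.array(s["tvec"]).ravel();w=d@R
    return C+w*((np.broadcast_to(z,len(w))-C[2])/w[:,2])[:,None]
def crop(p,k,ox,oy):
    return (np.array(p,float)+.5)/k-.5+np.array([ox,oy])
def fit2d(local,world):
    l=np.array(local,float);w=np.array(world)[:,:2];lc=l-l.mean(0);wc=w-w.mean(0)
    a=np.arctan2((lc[:,0]*wc[:,1]-lc[:,1]*wc[:,0]).sum(),(lc*wc).sum())
    R=np.array([[np.cos(a),-np.sin(a)],[np.sin(a),np.cos(a)]]);t=w.mean(0)-R@l.mean(0)
    return t,np.degrees(a),w-(l@R.T+t)
E
python3 - <<'E'
from h import *
np.set_printoptions(precision=1,suppress=True)
d=pickle.load(open("s0.pkl","rb"));T=d["top"];S=d["scene"]
print("base",fit2d([(95,80),(95,-120),(-95,-120),(-95,80)],back(T,crop([(57,85),(505,45),(548,470),(92,510)],8,210,155),12)))
TH=[(48,33),(-48,33),(-48,-33),(48,-33)]
print("thrT",fit2d(TH,back(T,crop([(163,138),(183,370),(344,354),(322,123)],8,210,155),107)))
print("thrS",fit2d(TH,back(S,crop([(572,296),(633,118),(467,91),(397,263)],7,195,160),107)))
print("knob",back(T,crop([(697,203)],8,210,155),114),back(S,crop([(64,95)],7,195,160),114))
# cover: top crop holes
hp=crop([(390,332),(503,338),(388,497),(501,502)],6,275,155)
print("covT",fit2d([(48,33),(48,-33),(-48,33),(-48,-33)],back(T,hp,6)))
print("covcornT",fit2d([(63,47),(63,-47),(-63,-47),(-63,47)],back(T,crop([(368,306),(530,314),(525,532),(361,522)],6,275,155),6)))
print("covS",fit2d([(63,47),(63,-47),(-63,-47)][:0]+[(48,33),(48,-33),(-48,33)],back(S,crop([(301,238),(178,202),(412,111)],7,130,135),6)))
print("handle T",back(T,crop([(462,366),(460,468)],6,275,155),44))
print("round T",back(T,crop([(343,125)],6,275,155),6),back(T,crop([(350,65),(366,170)],6,275,155),44))
print("scrap",back(T,crop([(78,442),(150,460),(125,570),(50,558)],6,275,155),30))
E
```

```text
base (array([580.8,  63.2]), np.float64(6.7137224823673165), array([[-0. ,  0.2],
       [ 0.1,  0. ],
       [-0.3, -0.4],
       [ 0.3,  0.1]]))
thrT (array([582.1,  61.8]), np.float64(6.931687401036357), array([[ 0.2, -0.1],
       [-0.4,  0.1],
       [-0.1,  0. ],
       [ 0.3,  0. ]]))
thrS (array([581.6,  61.8]), np.float64(6.793581761861096), array([[ 0.3, -0.2],
       [-0.5, -0.2],
       [ 0.2,  0.3],
       [-0. ,  0.1]]))
knob [[ 603.6 -119.5  114. ]] [[ 602.5 -117.1  114. ]]
covT (array([ 469.3, -317.1]), np.float64(-1.0462441762034373), array([[ 0.4,  0.3],
       [-0.2, -0.1],
       [-0.1, -0.1],
       [-0.1, -0. ]]))
covcornT (array([ 468.8, -317.4]), np.float64(-1.7621863875936397), array([[ 0.1,  0.6],
       [ 0.8, -0.8],
       [-0.7, -0.7],
       [-0.3,  0.8]]))
covS (array([ 469.6, -316.5]), np.float64(-1.2097118606901902), array([[-0.1, -0.6],
       [ 0.1,  0.5],
       [-0. ,  0. ]]))
handle T [[ 496.6 -317.    44. ]
 [ 438.7 -315.6   44. ]]
round T [[ 640.9 -256.9    6. ]] [[ 669.5 -253.    44. ]
 [ 608.2 -262.2   44. ]]
scrap [[ 448.2 -100.    30. ]
 [ 439.  -141.4   30. ]
 [ 376.2 -127.9   30. ]
 [ 381.8  -85.    30. ]]
```

```bash
cat > plan.py <<'E'
from h import *
from scipy.spatial.transform import Rotation as Ro
def show(msg=""):
    from bench import r
    s=r.sense();print(msg,"t",round(s["time"],2),"pos",np.round(s["tool_pos"],1),"rpy",np.round(s["tcp_rot"],2),"F",np.round(s["ft_force"],1),"gap",round(s["finger_gap"],1),"j",np.round(s["joint_pos"],0));return s
def rows(p,rpy,wps,N):
    """wps: list of (pos mm, yaw) positions; level tool assumed target"""
    R=Ro.from_euler('xyz',rpy,degrees=True);p=np.array(p,float)
    for q,y in wps:
        R2=Ro.from_euler('xyz',[180,0,y],degrees=True);v=R.inv().apply(np.array(q)-p)/1000;w=(R.inv()*R2).as_rotvec()
        print("[[%.4f,%.4f,%.4f],[%.4f,%.4f,%.4f],%s]"%(*v,*w,N));p=np.array(q,float);R=R2
def line(s,q,y,n,N):
    p0=s["tool_pos"];y0=s["tcp_rot"][2]
    dy=(y-y0+180)%360-180
    rows(p0,s["tcp_rot"],[(p0+(np.array(q)-p0)*k/n,y0+dy*k/n) for k in range(1,n+1)],N)
E
python3 - <<'E'
from plan import *
s=show();line(s,[603,-118,170],96.8,12,0.4)
E
```

```text
t 0.15 pos [ 261.8 -539.4  230.5] rpy [-1.7992e+02 -1.0000e-02  2.5890e+01] F [-0.1 -0.5 -0.7] gap 85.4 j [-69.   8.  85.   0.  87.  -5.]
[[0.0409,-0.0192,0.0051],[-0.0014,-0.0002,-0.1031],0.4]
[[0.0427,-0.0149,0.0050],[0.0000,0.0000,-0.1031],0.4]
[[0.0440,-0.0104,0.0050],[-0.0000,0.0000,-0.1031],0.4]
[[0.0448,-0.0058,0.0050],[0.0000,0.0000,-0.1031],0.4]
[[0.0452,-0.0012,0.0050],[0.0000,0.0000,-0.1031],0.4]
[[0.0450,0.0035,0.0050],[0.0000,0.0000,-0.1031],0.4]
[[0.0444,0.0081,0.0050],[-0.0000,0.0000,-0.1031],0.4]
[[0.0434,0.0126,0.0050],[0.0000,0.0000,-0.1031],0.4]
[[0.0418,0.0170,0.0050],[0.0000,0.0000,-0.1031],0.4]
[[0.0399,0.0213,0.0050],[0.0000,0.0000,-0.1031],0.4]
[[0.0375,0.0252,0.0050],[0.0000,0.0000,-0.1031],0.4]
[[0.0347,0.0290,0.0050],[0.0000,0.0000,-0.1031],0.4]
```

Call:
carry_out(
  increments=[
    [[0.041,-0.019,0.004],[0,0,-0.103],0.5],
    [[0.043,-0.015,0.004],[0,0,-0.103],0.5],
    [[0.044,-0.01,0.004],[0,0,-0.103],0.5],
    [[0.045,-0.006,0.004],[0,0,-0.103],0.5],
    [[0.045,-0.001,0.004],[0,0,-0.103],0.5],
    [[0.045,0.0035,0.004],[0,0,-0.103],0.5],
  ],
)

```text
time: 0.75
tool_pos: [432.6, -325.2, 203.7]
tcp_rot: [-179.8, -0.0, 61.9]
ft_force: [0.5, -1.0, -0.6]
finger_gap: 42.4
```

```bash
python3 - <<'E'
from plan import *
s=show();line(s,[603,-118,170],96.8,8,0.5)
E
```

```text
t 0.75 pos [ 432.6 -325.2  203.7] rpy [-179.83   -0.     61.94] F [ 0.5 -1.  -0.6] gap 42.4 j [-42.  -1.  97.  -0.  84. -14.]
[[0.0329,0.0066,0.0042],[-0.0030,-0.0001,-0.0760],0.5]
[[0.0323,0.0091,0.0042],[-0.0000,0.0000,-0.0760],0.5]
[[0.0315,0.0115,0.0042],[0.0000,0.0000,-0.0760],0.5]
[[0.0305,0.0139,0.0042],[-0.0000,0.0000,-0.0760],0.5]
[[0.0294,0.0162,0.0042],[-0.0000,0.0000,-0.0760],0.5]
[[0.0281,0.0183,0.0042],[-0.0000,0.0000,-0.0760],0.5]
[[0.0266,0.0204,0.0042],[-0.0000,0.0000,-0.0760],0.5]
[[0.0250,0.0224,0.0042],[0.0000,0.0000,-0.0760],0.5]
```

Call:
carry_out(
  increments=[
    [[0.033,0.0065,0.004],[-0.003,0,-0.076],0.5],
    [[0.032,0.009,0.004],[0,0,-0.076],0.5],
    [[0.0315,0.0115,0.004],[0,0,-0.076],0.5],
    [[0.0305,0.014,0.004],[0,0,-0.076],0.5],
    [[0.0295,0.016,0.003],[0,0,-0.076],0.5],
    [[0.028,0.0185,0.003],[0,0,-0.076],0.5],
    [[0.0265,0.0205,0.003],[0,0,-0.076],0.5],
    [[0.025,0.0225,0.003],[0,0,-0.076],0.5],
    [[0,0,0],[0,0,0],0.5],
  ],
)

```text
time: 1.65
tool_pos: [606.5, -99.3, 170.9]
tcp_rot: [-179.8, -0.2, 98.8]
ft_force: [-0.3, 0.6, 0.0]
finger_gap: 42.8
```

```bash
python3 - <<'E'
from plan import *
from bench import r
s=show()
w=r.snapshot("wrist");t=r.snapshot("top")
pickle.dump((w,t),open("s1.pkl","wb"))
cv2.imwrite("pics/w1.png",cv2.resize(w["image"],(800,600),interpolation=cv2.INTER_CUBIC))
# expected
P=[[602.5,-119,114],[589.9,-10,32]]
for th in [(48,33),(-48,33),(-48,-33),(48,-33)]:
    a=np.radians(6.8);P.append([581.8+th[0]*np.cos(a)-th[1]*np.sin(a),61.8+th[0]*np.sin(a)+th[1]*np.cos(a),107])
print(pix(w,P,True)*800/512)
show()
E
```

```text
t 1.65 pos [606.5 -99.3 170.9] rpy [-179.81   -0.23   98.84] F [-0.3  0.6  0. ] gap 42.8 j [-14.  12.  87.   0.  82. -23.]
[[377.8342585  367.7423469 ]
 [388.03545296 136.88443506]
 [499.40819355 -74.4041579 ]
 [292.0880395  -80.75675955]
 [282.47173411  44.05877183]
 [499.03303858  50.83889028]]
 t 1.75 pos [ 605.  -102.2  171.2] rpy [-1.7976e+02 -1.5000e-01  9.8550e+01] F [ 0.  -1.1  0.6] gap 42.7 j [-14.  12.  87.   0.  82. -23.]
```

View pics/w1.png

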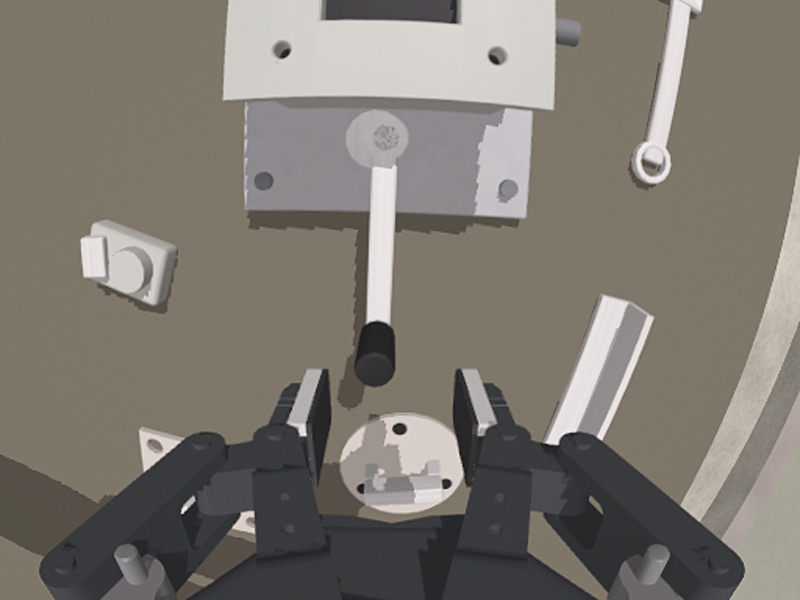

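```bash
python3 - <<'E'
from plan import *
w,t=pickle.load(open("s1.pkl","rb"))
np.set_printoptions(precision=1,suppress=True)
print(back(w,np.array([[375,370],[282,49],[498,55]])*512/800,[114,107,107],True))
s=show();line(s,[603,-118,120],96.8,4,0.5)
E
```

```text
[[ 601.3 -120.4  114. ]
 [ 538.2   21.   107. ]
 [ 633.2   32.6  107. ]]
 t 1.75 pos [ 605.  -102.2  171.2] rpy [-179.8   -0.1   98.5] F [ 0.  -1.1  0.6] gap 42.7 j [-14.  12.  87.   0.  82. -23.]
[[-0.0039,-0.0010,0.0128],[-0.0042,-0.0026,0.0077],0.5]
[[-0.0038,-0.0011,0.0128],[-0.0000,-0.0000,0.0077],0.5]
[[-0.0039,-0.0010,0.0128],[0.0000,-0.0000,0.0077],0.5]
[[-0.0039,-0.0010,0.0128],[0.0000,-0.0000,0.0077],0.5]
```

Call:
carry_out(
  increments=[
    [[-0.004,-0.001,0.012],[-0.004,-0.0025,0.008],0.5],
    [[-0.004,-0.001,0.012],[0,0,0.008],0.5],
    [[-0.004,-0.001,0.012],[0,0,0.008],0.5],
    [[-0.004,-0.001,0.008],[0,0,0.008],0.5],
    [[0,0,0],[0,0,0],0.5],
    [[0,0,0],[0,0,0],0.5],
  ],
)

```text
time: 2.35
tool_pos: [599.5, -124.7, 121.7]
tcp_rot: [-179.8, 0.0, 96.1]
ft_force: [-0.4, -0.3, -0.2]
finger_gap: 42.4
```

```bash
python3 - <<'E'
from plan import *
s=show();line(s,[602,-119,75],96.8,4,0.6)
E
```

```text
t 2.35 pos [ 599.5 -124.7  121.7] rpy [-1.7982e+02  1.0000e-02  9.6060e+01] F [-0.4 -0.3 -0.2] gap 42.4 j [-16.  14.  90.  -0.  77. -23.]
[[0.0013,0.0008,0.0117],[-0.0031,0.0001,-0.0032],0.6]
[[0.0013,0.0008,0.0117],[0.0000,0.0000,-0.0032],0.6]
[[0.0013,0.0008,0.0117],[0.0000,0.0000,-0.0032],0.6]
[[0.0013,0.0008,0.0117],[0.0000,0.0000,-0.0032],0.6]
```

Call:
carry_out(
  increments=[
    [[0.0015,0.0005,0.011],[-0.003,0,-0.003],0.5],
    [[0.0015,0.0005,0.011],[0,0,-0.003],0.5],
    [[0.001,0.0005,0.011],[0,0,-0.003],0.5],
    [[0.001,0.0005,0.008],[0,0,-0.003],0.5],
    [[0,0,0],[0,0,0],0.6],
    [[0,0,0],[0,0,0],0.68],
  ],
)

```text
time: 2.95
tool_pos: [601.3, -118.4, 77.2]
tcp_rot: [180.0, 0.0, 96.9]
ft_force: [0.8, -0.7, -0.5]
finger_gap: 27.1
```

```bash
python3 - <<'E'
from plan import *
from bench import r
s=show()
w=r.snapshot("wrist");cv2.imwrite("pics/w2.png",cv2.resize(w["image"],(800,600),interpolation=cv2.INTER_CUBIC))
E
```

```text
t 2.95 pos [ 601.3 -118.4   77.2] rpy [179.96   0.    96.86] F [ 0.8 -0.7 -0.5] gap 27.1 j [-16.  16.  92.   0.  72. -23.]
```

View pics/w2.png

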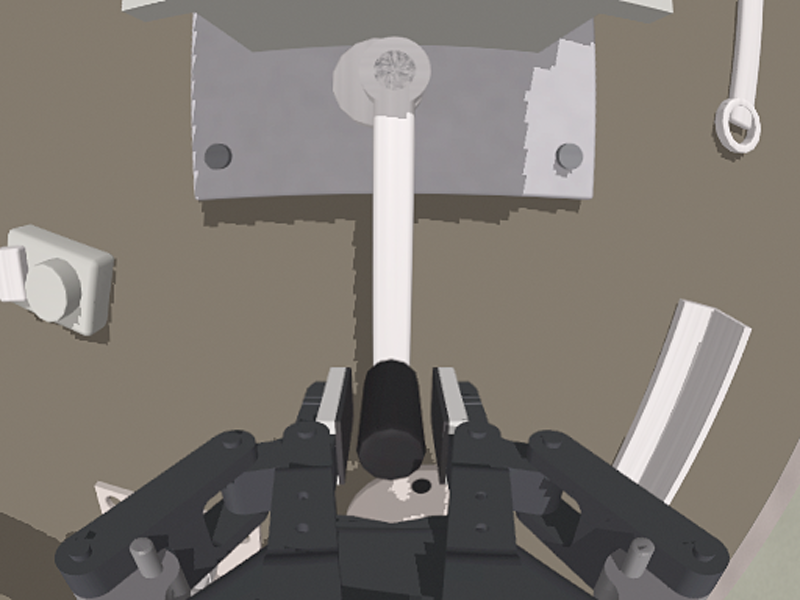

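Call:
carry_out(
  increments=[
    [[0,-0.006,0],[0,0,0.055],0.68],
    [[0.0003,-0.0085,0],[0,0,0.08],0.68],
    [[0.0003,-0.0085,0],[0,0,0.08],0.68],
    [[0.0003,-0.0085,0],[0,0,0.08],0.68],
    [[0.0003,-0.0085,0],[0,0,0.08],0.68],
  ],
)

```text
time: 3.5
tool_pos: [563.7, -116.5, 80.2]
tcp_rot: [179.6, -0.0, 74.7]
ft_force: [0.6, -0.5, -0.3]
finger_gap: 27.4
```

```bash
cat > arc.py <<'E'
from plan import *
s=show()
p=s["tool_pos"][:2]-np.array([589.9,-10]);th=-83.2-np.degrees(np.arctan2(p[1],p[0]))
th%=360
print("r",np.hypot(*p),"theta tool",th,np.radians(th),"yaw err",s["tcp_rot"][2]-(96.8-th))
E
python3 arc.py
```

```text
t 3.5 pos [ 563.7 -116.5   80.2] rpy [ 1.7961e+02 -2.0000e-02  7.4670e+01] F [ 0.6 -0.5 -0.3] gap 27.4 j [-17.  10.  98.   0.  71.  -1.]
r 109.6823456463793 theta tool 20.631267560102046 0.3600835477836778 yaw err -1.5033940455704595
```

Call:
carry_out(
  increments=[
    [[0.0003,-0.0085,0.0005],[0.005,0,0.07],0.68],
    [[0.0003,-0.0085,0.0005],[0,0,0.075],0.68],
    [[0.0003,-0.0085,0.0005],[0,0,0.08],0.68],
    [[0.0003,-0.0085,0.0005],[0,0,0.08],0.68],
    [[0.0003,-0.0085,0.0005],[0,0,0.08],0.68],
  ],
)

```text
time: 4.0
tool_pos: [527.5, -99.1, 81.7]
tcp_rot: [179.4, -0.2, 51.6]
ft_force: [0.8, -1.6, -0.7]
finger_gap: 27.1
```

```bash
python3 arc.py
```

```text
t 4.0 pos [527.5 -99.1  81.7] rpy [179.43  -0.21  51.61] F [ 0.8 -1.6 -0.7] gap 27.1 j [-16.   4. 105.  -0.  70.  22.]
r 108.7857204790337 theta tool 41.770639920864156 0.7290351972840632 yaw err -3.423062015219145
```

Call:
carry_out(
  increments=[
    [[0.0002,-0.009,0.001],[0.01,0,0.06],0.68],
    [[0.0002,-0.009,0.001],[0,0,0.065],0.68],
    [[0.0002,-0.009,0.001],[0,0,0.075],0.68],
    [[0.0002,-0.009,0.001],[0,0,0.08],0.68],
    [[0.0002,-0.009,0.001],[0,0,0.08],0.68],
  ],
)

```text
time: 4.5
tool_pos: [500.0, -68.3, 81.4]
tcp_rot: [179.5, -0.5, 30.0]
ft_force: [0.8, -1.9, 1.0]
finger_gap: 27.6
```

```bash
python3 arc.py;  python3 - <<'E'
from plan import *
from bench import r
w=r.snapshot("wrist");cv2.imwrite("pics/w3.png",cv2.resize(w["image"],(800,600),interpolation=cv2.INTER_CUBIC))
E
```

```text
t 4.5 pos [500.  -68.3  81.4] rpy [179.54  -0.52  30.01] F [ 0.8 -1.9  1. ] gap 27.6 j [-14.  -1. 110.   0.  70.  46.]
r 107.12687847612132 theta tool 63.84126445598007 1.1142402633932786 yaw err -2.9452240562726537
```

View pics/w3.png

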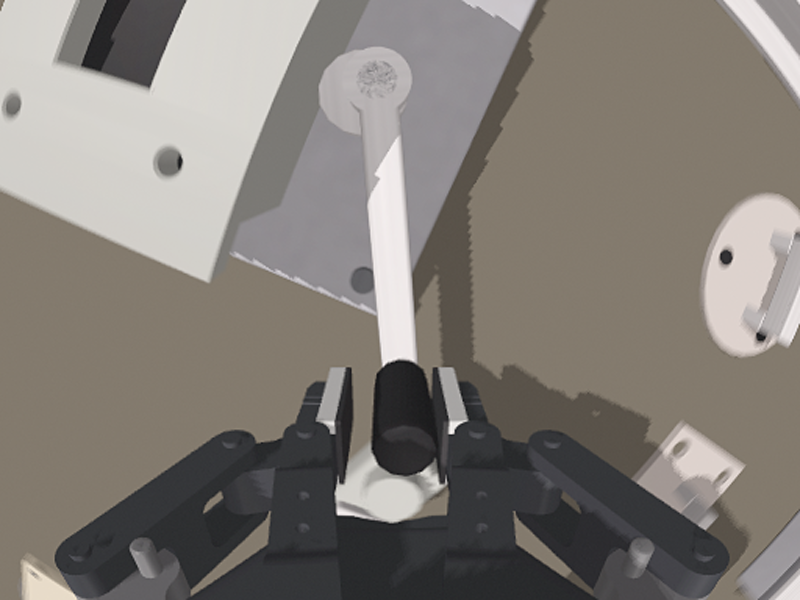

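Call:
carry_out(
  increments=[
    [[-0.0002,-0.009,0.001],[0.008,0.008,0.065],0.68],
    [[-0.0002,-0.009,0.001],[0,0,0.07],0.68],
    [[-0.0002,-0.009,0.001],[0,0,0.075],0.68],
    [[-0.0002,-0.009,0.001],[0,0,0.08],0.68],
    [[0,-0.009,0.001],[0,0,0.08],0.68],
  ],
)

```text
time: 5.05
tool_pos: [485.5, -28.3, 80.7]
tcp_rot: [-179.9, -1.3, 8.2]
ft_force: [-0.8, -2.5, 0.3]
finger_gap: 27.4
```

```bash
python3 arc.py
```

```text
t 5.05 pos [485.5 -28.3  80.7] rpy [-179.94   -1.35    8.24] F [-0.8 -2.5  0.3] gap 27.4 j [-10.  -4. 113.   1.  69.  72.]
r 105.98163125820835 theta tool 86.87868101165226 1.51631903344321 yaw err -1.6846728669209607
```

Call:
carry_out(
  increments=[
    [[0,-0.006,0.0005],[0,0.02,0.04],0.68],
    [[0,-0.005,0.0005],[0,0,0.04],0.68],
    [[0,-0.004,0],[0,0,0.02],0.68],
    [[0,-0.003,0],[0,0,0],0.68],
  ],
)

```text
time: 5.45
tool_pos: [484.8, -11.2, 81.6]
tcp_rot: [-179.9, -2.6, 2.5]
ft_force: [-0.9, -11.7, -1.6]
finger_gap: 27.5
```

```bash
python3 arc.py;  python3 - <<'E'
from plan import *
from bench import r
w=r.snapshot("wrist");cv2.imwrite("pics/w4.png",cv2.resize(w["image"],(800,600),interpolation=cv2.INTER_CUBIC))
E
```

```text
t 5.45 pos [484.8 -11.2  81.6] rpy [-179.89   -2.64    2.52] F [ -0.9 -11.7  -1.6] gap 27.5 j [ -8.  -6. 115.   1.  68.  79.]
r 105.08337031576539 theta tool 96.16291649834717 1.6783595112165344 yaw err 1.8785386461057207
```

View pics/w4.png

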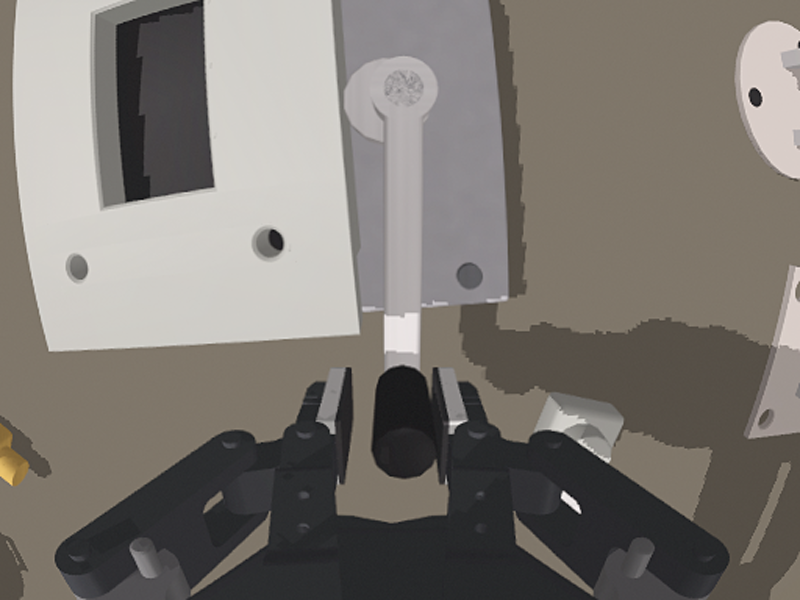

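```bash
python3 - <<'E'
from plan import *
s=show()
rows(s["tool_pos"],s["tcp_rot"],[([484.8,-14,100],2),([484.8,-14,130],2),([484.8,-14,165],2)]+[([484.5-15.5*k/8,-14-303*k/8,165],2-3.1*k/8) for k in range(1,9)],0.3)
E
```

```text
t 5.5 pos [484.8 -11.4  81.5] rpy [-179.95   -2.64    2.56] F [ 0.3 -3.5 -1.2] gap 27.6 j [ -8.  -6. 115.   1.  68.  79.]
[[0.0007,0.0026,-0.0184],[-0.0011,-0.0460,0.0098],0.3]
[[-0.0000,0.0000,-0.0300],[0.0000,0.0000,0.0000],0.3]
[[-0.0000,0.0000,-0.0350],[0.0000,0.0000,0.0000],0.3]
[[-0.0036,0.0378,0.0000],[0.0000,-0.0000,0.0068],0.3]
[[-0.0030,0.0378,0.0000],[-0.0000,-0.0000,0.0068],0.3]
[[-0.0027,0.0378,0.0000],[0.0000,-0.0000,0.0068],0.3]
[[-0.0025,0.0378,0.0000],[0.0000,-0.0000,0.0068],0.3]
[[-0.0022,0.0379,0.0000],[0.0000,-0.0000,0.0068],0.3]
[[-0.0020,0.0379,0.0000],[0.0000,-0.0000,0.0068],0.3]
[[-0.0017,0.0379,0.0000],[0.0000,-0.0000,0.0068],0.3]
[[-0.0015,0.0379,0.0000],[0.0000,-0.0000,0.0068],0.3]
```

Call:
carry_out(
  increments=[
    [[0,0.003,0],[0,0,0],0.5],
    [[0,0,-0.02],[0,-0.04,0],0.5],
    [[0,0,-0.03],[0,0,0],0.5],
    [[0,0,-0.035],[0,0,0.005],0.5],
    [[-0.0035,0.038,0],[0,0,0.007],0.3],
    [[-0.003,0.038,0],[0,0,0.007],0.3],
    [[-0.0025,0.038,0],[0,0,0.007],0.3],
    [[-0.0025,0.038,0],[0,0,0.007],0.3],
    [[-0.002,0.038,0],[0,0,0.007],0.3],
    [[-0.002,0.03,0],[0,0,0.007],0.3],
    [[-0.002,0.015,0],[0,0,0],0.3],
    [[0,0,0],[0,0,0],0.3],
  ],
)

```text
time: 6.7
tool_pos: [476.8, -258.8, 173.2]
tcp_rot: [-179.8, -0.8, 0.9]
ft_force: [-1.0, 1.2, -0.1]
finger_gap: 59.7
```

```bash
python3 - <<'E'
from plan import *
from bench import r
s=show()
w=r.snapshot("wrist");t=r.snapshot("top");sc=r.snapshot("scene")
pickle.dump((w,t,sc),open("s2.pkl","wb"))
cv2.imwrite("pics/w5.png",cv2.resize(w["image"],(800,600),interpolation=cv2.INTER_CUBIC))
cv2.imwrite("pics/tc5.png",cv2.resize(t["image"][155:225,210:305],None,fx=8,fy=8,interpolation=cv2.INTER_CUBIC))
cv2.imwrite("pics/sc5.png",cv2.resize(sc["image"][160:245,195:310],None,fx=7,fy=7,interpolation=cv2.INTER_CUBIC))
show()
E
```

```text
t 6.7 pos [ 476.8 -258.8  173.2] rpy [-179.84   -0.76    0.87] F [-1.   1.2 -0.1] gap 59.7 j [-34.  -0.  99.   1.  80.  55.]
 t 6.85 pos [ 477.2 -256.2  173. ] rpy [-179.79   -0.75    0.99] F [ 0.5  0.7 -0.2] gap 60.0 j [-34.  -0.  99.   1.  80.  55.]
```

View pics/w5.png

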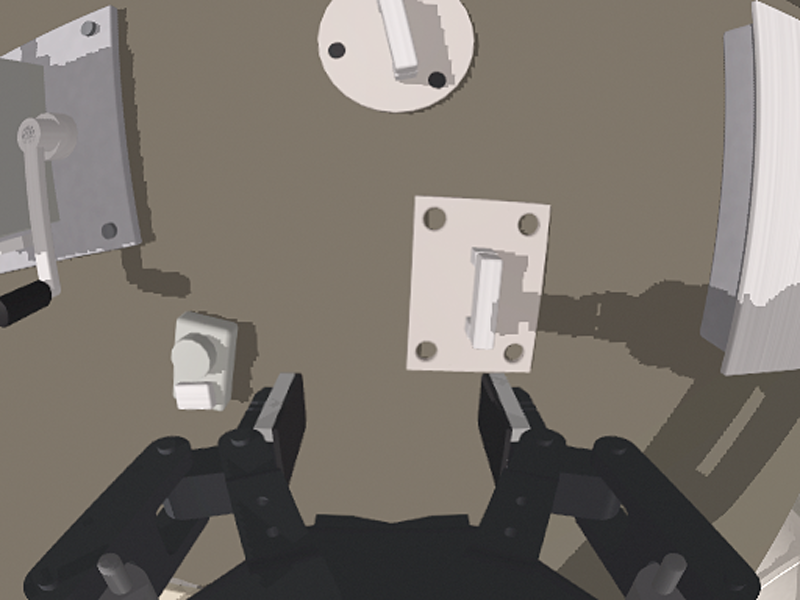

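View pics/tc5.png

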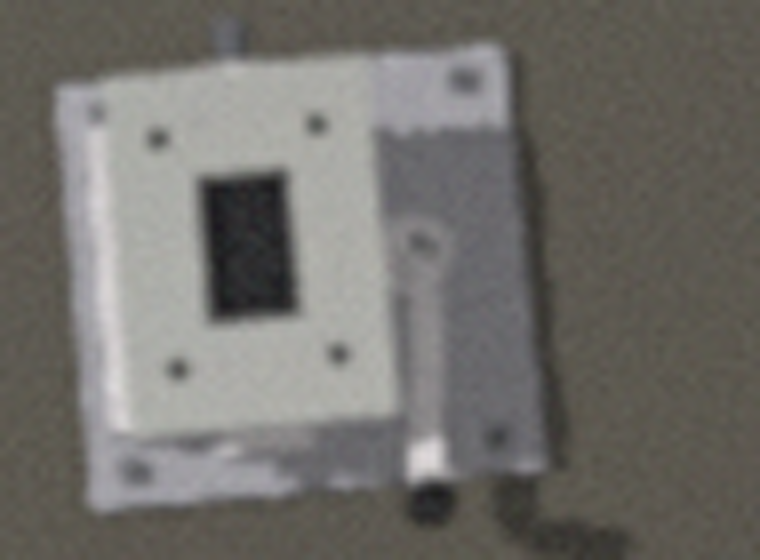

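View pics/sc5.png

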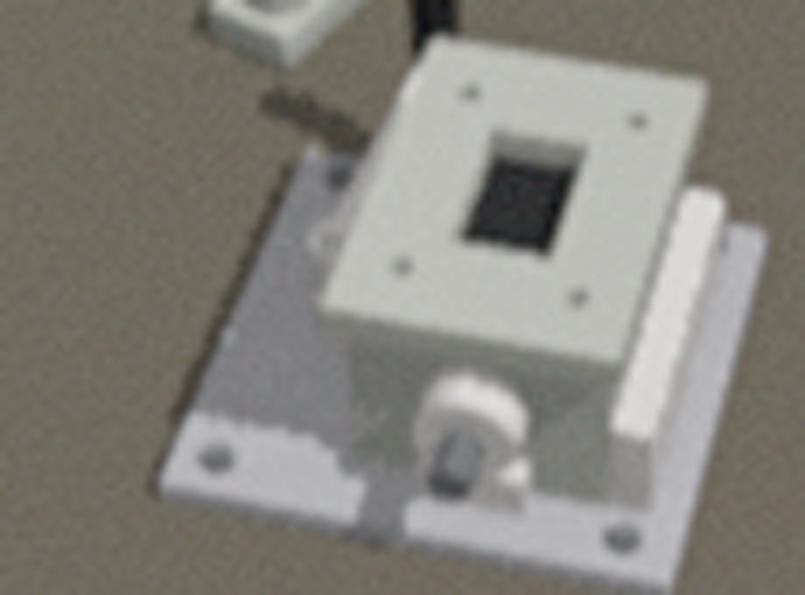

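```bash
python3 - <<'E'
from plan import *
np.set_printoptions(precision=1,suppress=True)
w,T,S=pickle.load(open("s2.pkl","rb"))
TH=[(48,33),(-48,33),(-48,-33),(48,-33)]
print("thrT",fit2d(TH,back(T,crop([(158,138),(178,370),(339,354),(317,124)],8,210,155),107)))
print("thrS",fit2d(TH,back(S,crop([(578,298),(638,121),(471,93),(403,265)],7,195,160),107)))
h=np.array([[433,218],[529,223],[427,350],[514,352]])*.64
print("covW",fit2d([(48,33),(48,-33),(-48,33),(-48,-33)],back(w,h,5,True)))
print("bar",back(w,np.array([[479,255],[500,257],[472,345],[493,347]])*.64,44,True))
s=show();line(s,[469.3,-317,100],-1.1,5,0.3)
E
```

```text
thrT (array([581.9,  63.9]), np.float64(6.889261235690352), array([[ 0.3, -0.1],
       [-0.3,  0. ],
       [ 0.1, -0. ],
       [-0. ,  0.1]]))
thrS (array([582. ,  64.1]), np.float64(6.874414594768499), array([[ 0.1, -0.2],
       [ 0. , -0. ],
       [ 0.2, -0. ],
       [-0.4,  0.2]]))
covW (array([ 468.5, -319.3]), np.float64(-0.9756350902772538), array([[-0.1,  0.7],
       [ 0. , -0.6],
       [ 0.2, -0.3],
       [-0.1,  0.2]]))
bar [[ 499.7 -311.6   44. ]
 [ 498.8 -324.7   44. ]
 [ 441.3 -311.1   44. ]
 [ 439.9 -325.    44. ]]
 t 6.85 pos [ 477.2 -256.2  173. ] rpy [-179.8   -0.8    1. ] F [ 0.5  0.7 -0.2] gap 60.0 j [-34.  -0.  99.   1.  80.  55.]
[[-0.0020,0.0122,0.0145],[-0.0038,-0.0130,0.0073],0.3]
[[-0.0017,0.0121,0.0146],[0.0000,-0.0000,0.0073],0.3]
[[-0.0016,0.0121,0.0146],[-0.0000,-0.0000,0.0073],0.3]
[[-0.0015,0.0122,0.0146],[-0.0000,-0.0000,0.0073],0.3]
[[-0.0014,0.0122,0.0146],[-0.0000,-0.0000,0.0073],0.3]
```

Call:
carry_out(
  increments=[
    [[-0.002,0.012,0.0135],[-0.004,-0.013,0.007],0.3],
    [[-0.002,0.012,0.0135],[0,0,0.007],0.3],
    [[-0.0015,0.012,0.0135],[0,0,0.007],0.3],
    [[-0.0015,0.012,0.0135],[0,0,0.007],0.3],
    [[-0.0015,0.012,0.01],[0,0,0.007],0.3],
    [[0,0,0],[0,0,0],0.3],
    [[0,0,0],[0,0,0],0.3],
  ],
)

```text
time: 7.55
tool_pos: [469.9, -314.7, 104.3]
tcp_rot: [-179.9, -0.0, -0.8]
ft_force: [-0.6, -0.2, 0.5]
finger_gap: 60.1
```

```bash
python3 - <<'E'
from plan import *
s=show();line(s,[469,-318,50],-1.0,4,0.3)
E
```

```text
t 7.55 pos [ 469.9 -314.7  104.3] rpy [-1.7985e+02 -2.0000e-02 -7.8000e-01] F [-0.6 -0.2  0.5] gap 60.1 j [-39.   8.  99.   0.  74.  52.]
[[-0.0002,0.0009,0.0136],[-0.0026,-0.0003,0.0010],0.3]
[[-0.0002,0.0008,0.0136],[0.0000,-0.0000,0.0010],0.3]
[[-0.0002,0.0008,0.0136],[0.0000,-0.0000,0.0010],0.3]
[[-0.0002,0.0008,0.0136],[0.0000,-0.0000,0.0010],0.3]
```

Call:
carry_out(
  increments=[
    [[0,0.001,0.013],[-0.0025,0,0.001],0.3],
    [[0,0.001,0.013],[0,0,0.001],0.3],
    [[0,0.001,0.013],[0,0,0.001],0.3],
    [[0,0.0005,0.01],[0,0,0.001],0.3],
    [[0,0,0],[0,0,0],0.3],
    [[0,0,0],[0,0,0],0.3],
  ],
)

```text
time: 8.15
tool_pos: [470.3, -317.5, 51.1]
tcp_rot: [-180.0, -0.0, -1.0]
ft_force: [-0.3, 0.1, -0.0]
finger_gap: 59.8
```

```bash
python3 - <<'E'
from plan import *
from bench import r
s=show();line(s,[469,-318,18],-1.0,4,0.3)
w=r.snapshot("wrist")
cv2.imwrite("pics/w6.png",cv2.resize(w["image"],(800,600),interpolation=cv2.INTER_CUBIC))
E
```

```text
t 8.15 pos [ 470.3 -317.5   51.1] rpy [-1.7999e+02 -4.0000e-02 -9.7000e-01] F [-0.3  0.1 -0. ] gap 59.8 j [-39.  12. 100.   0.  68.  52.]
[[-0.0003,0.0001,0.0083],[-0.0002,-0.0007,0.0001],0.3]
[[-0.0003,0.0001,0.0083],[0.0000,-0.0000,0.0001],0.3]
[[-0.0003,0.0001,0.0083],[-0.0000,-0.0000,0.0001],0.3]
[[-0.0003,0.0001,0.0083],[0.0000,-0.0000,0.0001],0.3]
```

View pics/w6.png

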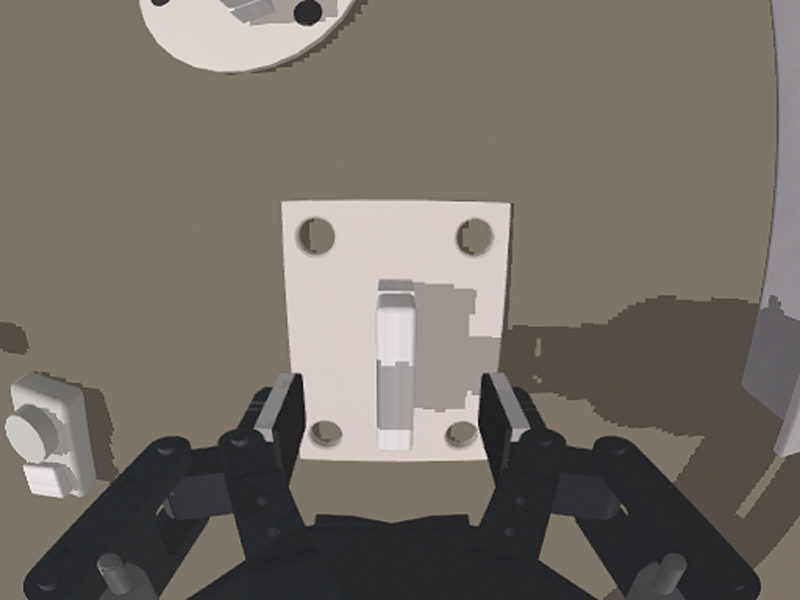

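Bar (395,370) lies centred between the open fingers. Descend.

Call:
carry_out(
  increments=[
    [[-0.0005,0,0.009],[0,0,0],0.3],
    [[-0.0003,0,0.009],[0,0,0],0.3],
    [[0,0,0.008],[0,0,0],0.3],
    [[0,0,0.005],[0,0,0],0.4],
    [[0,0,0],[0,0,0],0.5],
    [[0,0,0],[0,0,0],0.5],
  ],
)

```text
time: 8.8
tool_pos: [470.0, -317.9, 18.3]
tcp_rot: [180.0, -0.1, -1.0]
ft_force: [0.3, 0.3, 0.1]
finger_gap: 42.9
```

```bash
python3 - <<'E'
from plan import *
from bench import r
s=show()
w=r.snapshot("wrist")
cv2.imwrite("pics/w7.png",cv2.resize(w["image"],(800,600),interpolation=cv2.INTER_CUBIC))
E
```

```text
t 8.8 pos [ 470.  -317.9   18.3] rpy [ 1.7996e+02 -1.1000e-01 -9.7000e-01] F [0.3 0.3 0.1] gap 42.9 j [-39.  14. 101.   0.  65.  52.]
```

View pics/w7.png

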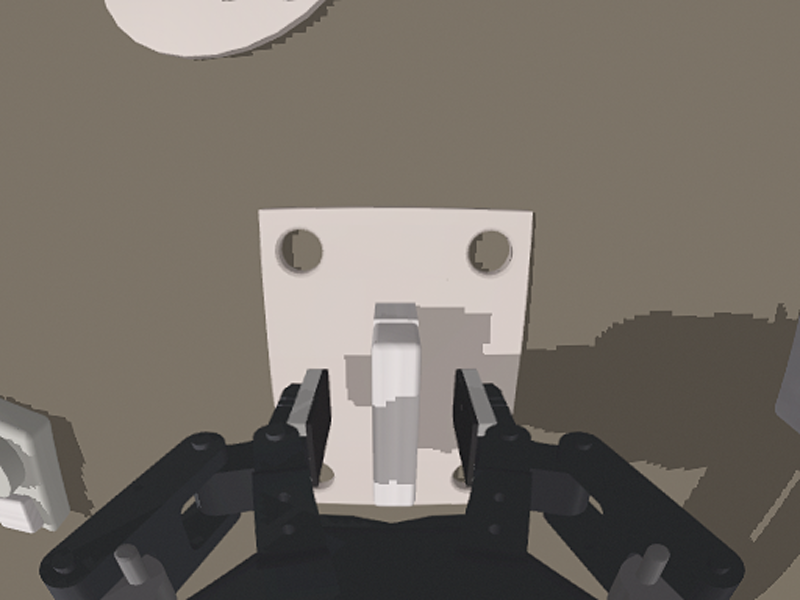

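Call:
carry_out(
  increments=[
    [[-0.0005,0,0.0015],[0,0,0],0.7],
    [[0,0,0],[0,0,0],0.9],
    [[0,0,0],[0,0,0],0.95],
    [[0,0,0],[0,0,0],1],
    [[0,0,0],[0,0,0],1],
    [[0,0,0],[0,0,0],1],
    [[0,0,0],[0,0,0],1],
  ],
  newtons=70,
)

```text
time: 9.55
tool_pos: [469.9, -318.3, 17.6]
tcp_rot: [179.9, -0.2, -1.0]
ft_force: [0.1, -0.7, -0.8]
finger_gap: 12.5
```

```bash
python3 - <<'E'
from plan import *
s=show()
E
```

```text
t 9.55 pos [ 469.9 -318.3   17.6] rpy [179.9   -0.18  -0.97] F [ 0.1 -0.7 -0.8] gap 12.5 j [-39.  14. 101.   0.  64.  52.]
```

Call:
carry_out(
  increments=[
    [[0,0,-0.008],[0,0,0],1],
    [[0,0,-0.012],[0,0,0],1],
    [[0,0,-0.02],[0,0,0],1],
    [[0,0,-0.03],[0,0,0],1],
    [[0,0,-0.03],[0,0,0],1],
    [[0,0,-0.03],[0,0,0],1],
    [[0,0,-0.03],[0,0,0],1],
    [[0,0,-0.02],[0,0,0],1],
    [[0,0,-0.01],[0,0,0],1],
    [[0,0,0],[0,0,0],1],
    [[0,0,0],[0,0,0],1],
  ],
)

```text
time: 10.65
tool_pos: [467.5, -316.4, 220.5]
tcp_rot: [179.9, -0.1, -1.0]
ft_force: [-0.2, -0.6, -2.9]
finger_gap: 12.9
```

```bash
python3 - <<'E'
from plan import *
from bench import r
s=show()
w=r.snapshot("wrist")
cv2.imwrite("pics/w8.png",cv2.resize(w["image"],(800,600),interpolation=cv2.INTER_CUBIC))
# expected level hole position
c=s["tool_pos"];a=np.radians(s["tcp_rot"][2]);z=c[2]-17.6+6
P=[[c[0]-1+x*np.cos(a)-y*np.sin(a),c[1]+x*np.sin(a)+y*np.cos(a),z] for x,y in [(48,33),(48,-33)]]
print(pix(w,P,True)*800/512)
line(s,[582,64,215],6.9,12,1)
E
```

```text
t 10.65 pos [ 467.5 -316.4  220.5] rpy [ 1.7994e+02 -1.2000e-01 -9.6000e-01] F [-0.2 -0.6 -2.9] gap 12.9 j [-39.   2.  92.   0.  86.  52.]
[[294.07435897 249.58394498]
 [487.10508031 249.34478787]]
[[0.0090,-0.0319,0.0004],[0.0010,-0.0021,-0.0114],1]
[[0.0094,-0.0318,0.0005],[0.0000,0.0000,-0.0114],1]
[[0.0097,-0.0316,0.0005],[0.0000,0.0000,-0.0114],1]
[[0.0101,-0.0315,0.0005],[-0.0000,0.0000,-0.0114],1]
[[0.0105,-0.0314,0.0005],[0.0000,0.0000,-0.0114],1]
[[0.0108,-0.0313,0.0005],[0.0000,0.0000,-0.0114],1]
[[0.0112,-0.0312,0.0005],[0.0000,0.0000,-0.0114],1]
[[0.0115,-0.0310,0.0005],[0.0000,0.0000,-0.0114],1]
[[0.0119,-0.0309,0.0005],[0.0000,0.0000,-0.0114],1]
[[0.0122,-0.0308,0.0005],[0.0000,0.0000,-0.0114],1]
[[0.0126,-0.0306,0.0005],[0.0000,0.0000,-0.0114],1]
[[0.0129,-0.0305,0.0005],[0.0000,0.0000,-0.0114],1]
```

View pics/w8.png

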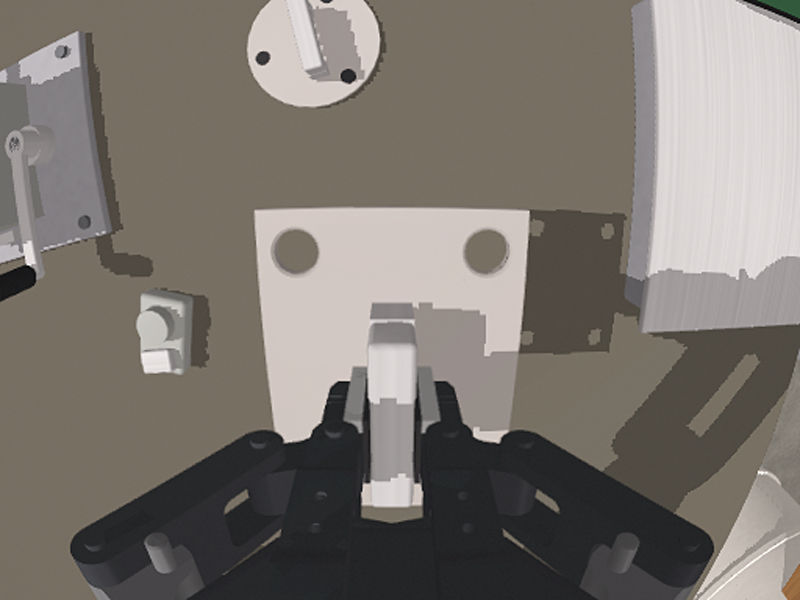

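Call:
carry_out(
  increments=[
    [[0.005,-0.015,0],[0,0,-0.01],1],
    [[0.009,-0.032,0],[0,0,-0.011],1],
    [[0.0095,-0.032,0],[0,0,-0.011],1],
    [[0.01,-0.032,0],[0,0,-0.011],1],
    [[0.01,-0.0315,0],[0,0,-0.011],1],
    [[0.0105,-0.0315,0],[0,0,-0.011],1],
    [[0.011,-0.031,0],[0,0,-0.011],1],
    [[0.011,-0.031,0],[0,0,-0.011],1],
    [[0.0115,-0.031,0],[0,0,-0.011],1],
    [[0.01,-0.025,0],[0,0,-0.011],1],
    [[0.006,-0.015,0],[0,0,-0.01],1],
    [[0,0,0],[0,0,0],1],
  ],
)

```text
time: 11.9
tool_pos: [552.0, 18.1, 200.4]
tcp_rot: [-179.1, 1.5, 6.4]
ft_force: [0.3, -0.5, -2.6]
finger_gap: 12.6
```

```bash
python3 - <<'E'
from plan import *
s=show()
line(s,[582,64,200],6.9,6,1)
E
```

```text
t 11.9 pos [552.   18.1 200.4] rpy [-179.12    1.51    6.36] F [ 0.3 -0.5 -2.6] gap 12.6 j [-4.  3. 94.  1. 85. 80.]
[[0.0058,-0.0070,0.0000],[-0.0153,0.0264,-0.0018],1]
[[0.0058,-0.0070,0.0001],[0.0000,0.0000,-0.0016],1]
[[0.0058,-0.0070,0.0001],[-0.0000,0.0000,-0.0016],1]
[[0.0059,-0.0070,0.0001],[-0.0000,0.0000,-0.0016],1]
[[0.0059,-0.0070,0.0001],[0.0000,0.0000,-0.0016],1]
[[0.0059,-0.0070,0.0001],[0.0000,0.0000,-0.0016],1]
```

Call:
carry_out(
  increments=[
    [[0.006,-0.007,-0.001],[-0.008,0.013,-0.002],1],
    [[0.006,-0.007,-0.001],[-0.007,0.013,-0.002],1],
    [[0.006,-0.007,-0.001],[0,0,-0.002],1],
    [[0.006,-0.007,-0.001],[0,0,-0.002],1],
    [[0.005,-0.006,-0.001],[0,0,-0.002],1],
    [[0.003,-0.004,-0.001],[0,0,0],1],
    [[0,0,-0.001],[0,0,0],1],
    [[0,0,-0.001],[0,0,0],1],
  ],
)

```text
time: 12.7
tool_pos: [580.2, 62.3, 206.1]
tcp_rot: [180.0, 0.2, 6.9]
ft_force: [0.1, -0.3, -3.0]
finger_gap: 13.0
```

```bash
python3 - <<'E'
from plan import *
s=show()
line(s,[582,64,165],6.9,4,1)
E
```

```text
t 12.7 pos [580.2  62.3 206.1] rpy [1.7996e+02 1.6000e-01 6.9000e+00] F [ 0.1 -0.3 -3. ] gap 13.0 j [ 1.  6. 90. -0. 85. 84.]
[[0.0005,-0.0004,0.0103],[0.0006,0.0028,-0.0000],1]
[[0.0005,-0.0004,0.0103],[0.0000,0.0000,-0.0000],1]
[[0.0005,-0.0004,0.0103],[0.0000,0.0000,-0.0000],1]
[[0.0005,-0.0004,0.0103],[-0.0000,0.0000,-0.0000],1]
```

Call:
carry_out(
  increments=[
    [[0.001,-0.001,0.01],[0,0.003,0],1],
    [[0.0005,-0.0005,0.01],[0,0,0],1],
    [[0.0005,-0.0005,0.01],[0,0,0],1],
    [[0,0,0.005],[0,0,0],1],
    [[0,0,-0.001],[0,0,0],1],
    [[0,0,-0.001],[0,0,0],1],
    [[0,0,-0.001],[0,0,0],1],
  ],
)

```text
time: 13.4
tool_pos: [580.7, 63.5, 169.5]
tcp_rot: [180.0, 0.2, 6.8]
ft_force: [0.4, -0.6, -4.0]
finger_gap: 12.9
```

```bash
cat > look.py <<'E'
from plan import *
from bench import r
import sys
n=sys.argv[1]
s=show()
w=r.snapshot("wrist");t=r.snapshot("top");sc=r.snapshot("scene")
pickle.dump((w,t,sc,s),open(f"s{n}.pkl","wb"))
cv2.imwrite(f"pics/w{n}.png",cv2.resize(w["image"],(800,600),interpolation=cv2.INTER_CUBIC))
cv2.imwrite(f"pics/tc{n}.png",cv2.resize(t["image"][155:225,210:305],None,fx=8,fy=8,interpolation=cv2.INTER_CUBIC))
cv2.imwrite(f"pics/sc{n}.png",cv2.resize(sc["image"][150:235,195:310],None,fx=7,fy=7,interpolation=cv2.INTER_CUBIC))
show()
E
python3 look.py 9
```

```text
t 13.4 pos [580.7  63.5 169.5] rpy [1.7996e+02 1.5000e-01 6.8100e+00] F [ 0.4 -0.6 -4. ] gap 12.9 j [ 1.  7. 92. -0. 81. 84.]
 t 13.55 pos [581.1  63.5 170. ] rpy [1.7996e+02 8.0000e-02 6.8100e+00] F [ 0.1  0.1 -2.6] gap 13.3 j [ 1.  7. 92. -0. 81. 84.]
```

View pics/w9.png

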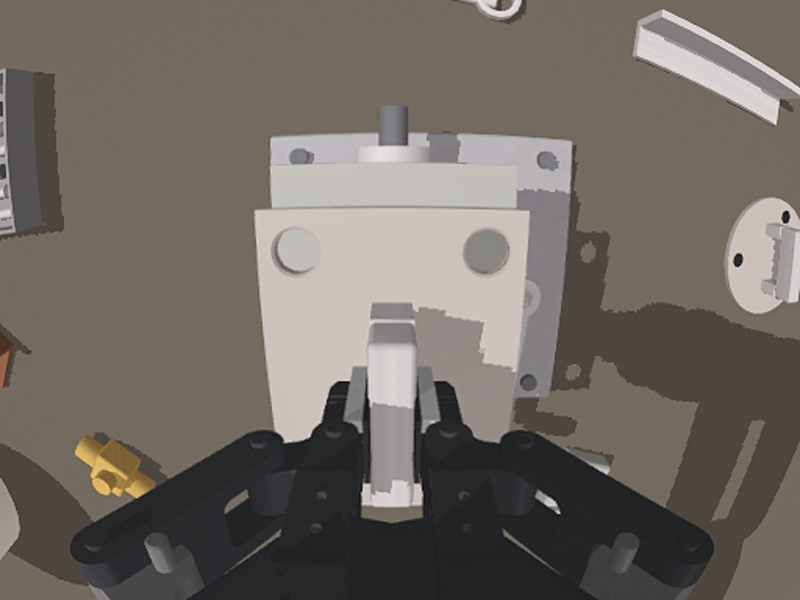

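View pics/sc9.png

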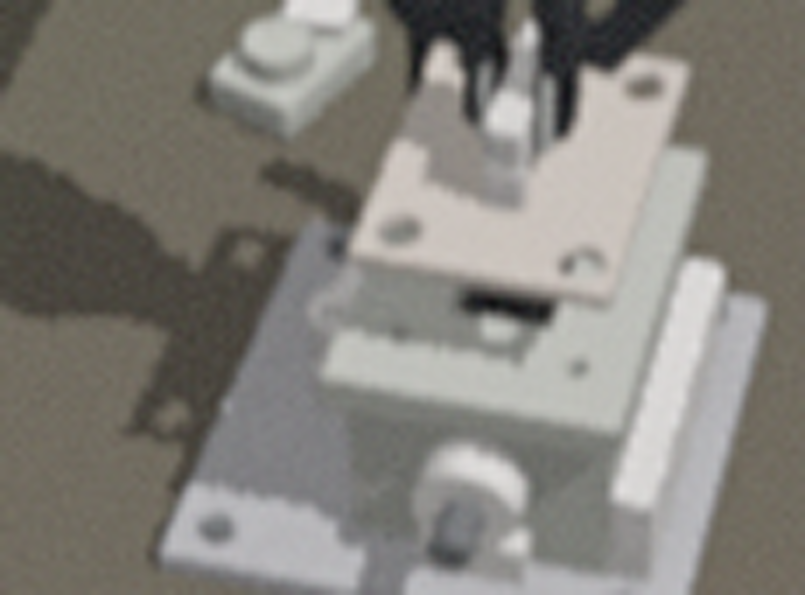

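View pics/tc9.png

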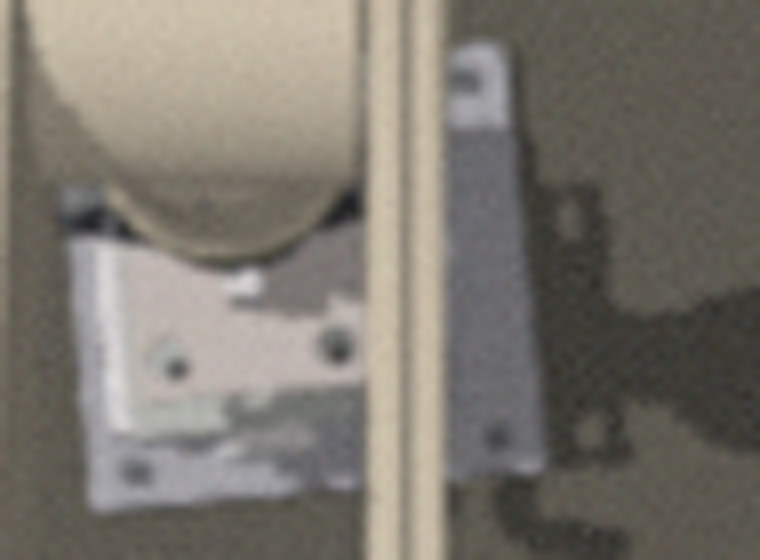

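```bash
python3 - <<'E'
from plan import *
np.set_printoptions(precision=1,suppress=True)
w,T,S,s=pickle.load(open("s9.pkl","rb"))
z=s["tool_pos"][2]-17.6+6
print("T",fit2d([(-48,33),(-48,-33)],back(T,crop([(171,355),(337,344)],8,210,155),z)))
print("S",fit2d([(48,-33),(48,33),(-48,33)],back(S,crop([(401,229),(584,263),(645,84)],7,195,150),z)))
print("Scorners",back(S,crop([(352,258),(609,300),(687,66)],7,195,150),z))
print("W",fit2d([(48,33),(48,-33)],back(w,np.array([(297,252),(487,251)])*.64,z,True)))
for v in (T,):
  cv2.imwrite("pics/z9.png",cv2.resize(T["image"][190:210,225:260],None,fx=20,fy=20,interpolation=cv2.INTER_CUBIC))
E
```

```text
T (array([581.4,  63.1]), np.float64(5.342144143912778), array([[ 0. , -0.4],
       [-0. ,  0.4]]))
S (array([578.8,  64.4]), np.float64(6.9063769647516695), array([[-0.1, -0.2],
       [ 0.8,  0.4],
       [-0.7, -0.1]]))
Scorners [[650.   26.9 157.9]
 [637.2 117.6 157.9]
 [511.3 102.4 157.9]]
W (array([579. ,  62.6]), np.float64(7.058333662841734), array([[ 0.1, -0.5],
       [-0.1,  0.5]]))
```

View pics/z9.png

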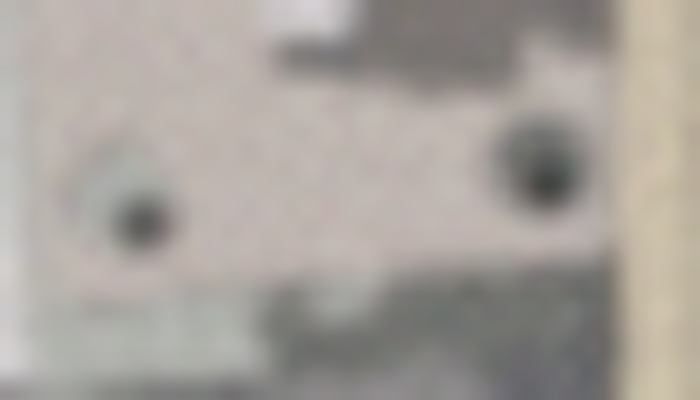

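Call:
carry_out(
  increments=[
    [[0.001,-0.0003,0.006],[0,0.001,0],1],
    [[0.001,-0.0003,0.006],[0,0,0],1],
    [[0.001,-0.0003,0.005],[0,0,0],1],
    [[0,0,0.002],[0,0,0],1],
    [[0,0,-0.001],[0,0,0],1],
    [[0,0,-0.001],[0,0,0],1],
    [[0,0,-0.001],[0,0,0],1],
  ],
)

```text
time: 14.25
tool_pos: [584.2, 64.9, 152.4]
tcp_rot: [180.0, 0.0, 6.8]
ft_force: [-0.8, -0.5, -2.8]
finger_gap: 13.0
```

```bash
python3 look.py 10; python3 - <<'E'
from plan import *
w,T,S,s=pickle.load(open("s10.pkl","rb"))
cv2.imwrite("pics/z10.png",cv2.resize(T["image"][190:210,225:260],None,fx=20,fy=20,interpolation=cv2.INTER_CUBIC))
cv2.imwrite("pics/wz10.png",cv2.resize(w["image"][120:190,150:350],None,fx=4,fy=4,interpolation=cv2.INTER_CUBIC))
E
```

```text
t 14.25 pos [584.2  64.9 152.4] rpy [1.7996e+02 2.0000e-02 6.8200e+00] F [-0.8 -0.5 -2.8] gap 13.0 j [ 1.  8. 93. -0. 79. 85.]
 t 14.4 pos [584.4  64.9 152.7] rpy [ 1.7995e+02 -1.0000e-02  6.8200e+00] F [-0.4  0.1 -2.2] gap 12.8 j [ 1.  8. 93. -0. 79. 85.]
```

View pics/z10.png

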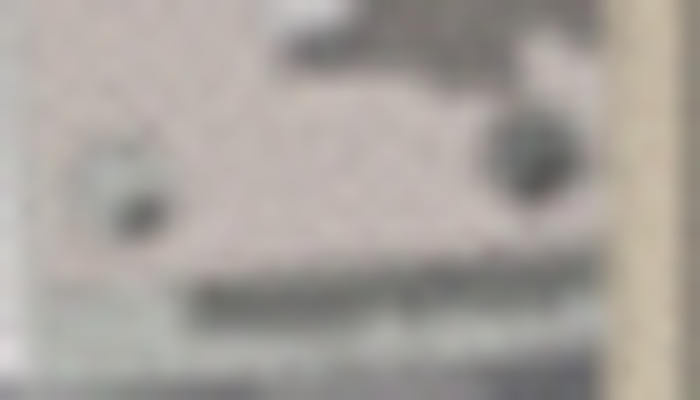

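View pics/sc10.png

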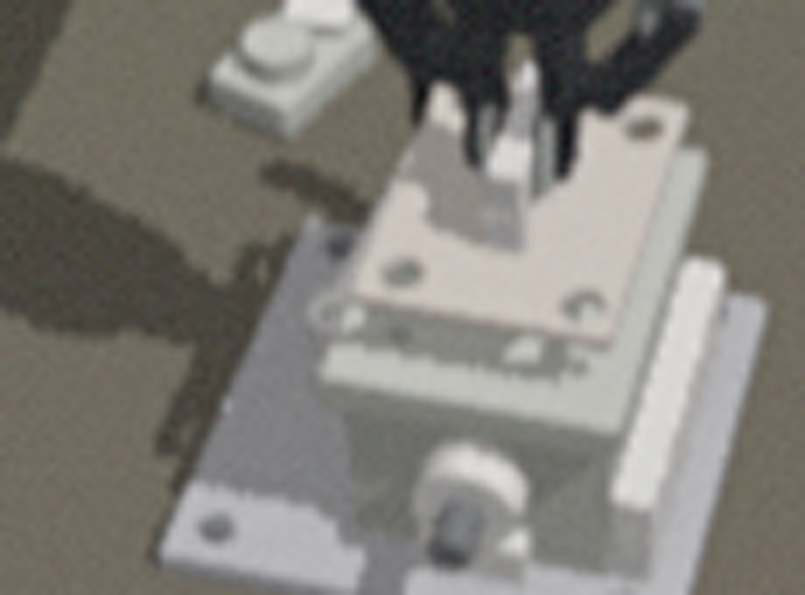

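View pics/wz10.png

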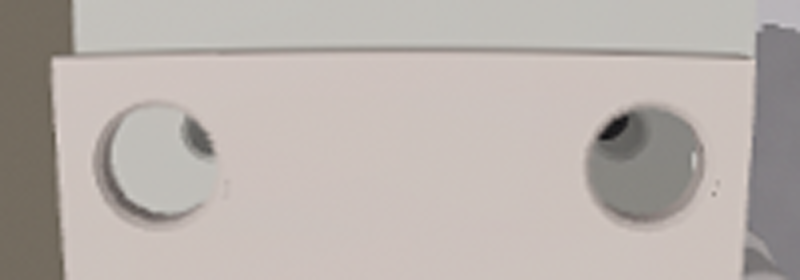

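```bash
python3 - <<'E'
from plan import *
np.set_printoptions(precision=1,suppress=True)
w,T,S,s=pickle.load(open("s10.pkl","rb"))
z=s["tool_pos"][2]-17.6+6
print("T",fit2d([(-48,33),(-48,-33)],back(T,crop([(125,190),(531,155)],20,225,190),z)))
print("S",fit2d([(48,-33),(48,33),(-48,33)],back(S,crop([(403,271),(584,306),(645,127)],7,195,150),z)))
print("W",fit2d([(48,33),(48,-33)],back(w,crop([(157,165),(645,163)],4,150,120),z,True)))
a=np.radians(6.88);R=np.array([[np.cos(a),-np.sin(a)],[np.sin(a),np.cos(a)]])
th=np.c_[np.array([(48,33),(-48,33),(-48,-33),(48,-33)])@R.T+[582,64],[107]*4]
inv=lambda p,k,o:(p-np.array(o)+.5)*k-.5
print("T thr",inv(pix(T,th),20,(225,190))[1:3]);print("S thr",inv(pix(S,th),7,(195,150))[0]);print("W thr",inv(pix(w,th,True),4,(150,120))[[0,3]])
E
```

```text
T (array([583.5,  65.8]), np.float64(6.485985005287525), array([[ 0.1, -0.6],
       [-0.1,  0.6]]))
S (array([582.6,  66.2]), np.float64(6.59555715691187), array([[-0.3, -0.2],
       [ 0.6,  0.4],
       [-0.3, -0.2]]))
W (array([582.6,  64.7]), np.float64(6.98362958287569), array([[ 0.1, -0.4],
       [-0.1,  0.4]]))
T thr [[145.1 223.4]
 [547.2 185.9]]
S thr [578.3 367.9]
W thr [[200.1 127. ]
 [609.9 126.2]]
```

Call:
carry_out(
  increments=[
    [[-0.0005,0.0008,0.003],[0,0,0.0],1],
    [[-0.0005,0.0008,0.003],[0,0,0],1],
    [[0,0,0.001],[0,0,0],1],
    [[0,0,-0.001],[0,0,0],1],
    [[0,0,-0.001],[0,0,0],1],
    [[0,0,-0.001],[0,0,0],1],
  ],
)

```text
time: 15.0
tool_pos: [583.4, 63.0, 148.2]
tcp_rot: [180.0, -0.0, 6.8]
ft_force: [-0.3, -0.0, -3.4]
finger_gap: 13.2
```

```bash
python3 look.py 11; python3 - <<'E'
from plan import *
w,T,S,s=pickle.load(open("s11.pkl","rb"))
cv2.imwrite("pics/z11.png",cv2.resize(T["image"][190:210,225:260],None,fx=20,fy=20,interpolation=cv2.INTER_CUBIC))
cv2.imwrite("pics/wz11.png",cv2.resize(w["image"][120:190,150:350],None,fx=4,fy=4,interpolation=cv2.INTER_CUBIC))
E
```

```text
t 15.0 pos [583.4  63.  148.2] rpy [179.95  -0.     6.81] F [-0.3 -0.  -3.4] gap 13.2 j [ 1.  8. 93. -0. 79. 84.]
 t 15.15 pos [583.6  63.  148.4] rpy [ 1.7995e+02 -3.0000e-02  6.8100e+00] F [-1.   0.1 -2.7] gap 13.1 j [ 1.  8. 93. -0. 79. 84.]
```

View pics/z11.png

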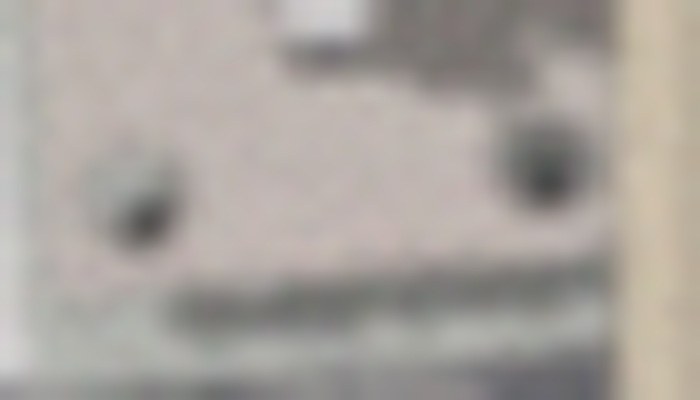

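View pics/sc11.png

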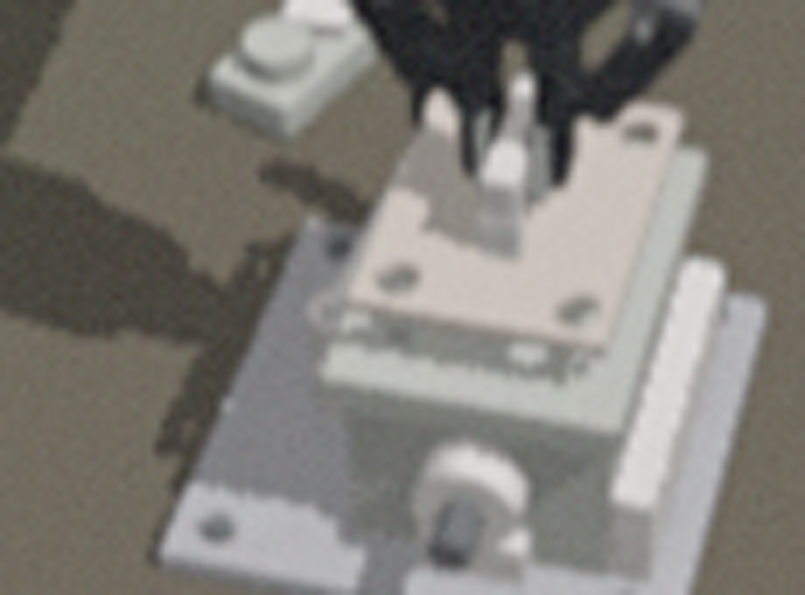

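View pics/wz11.png

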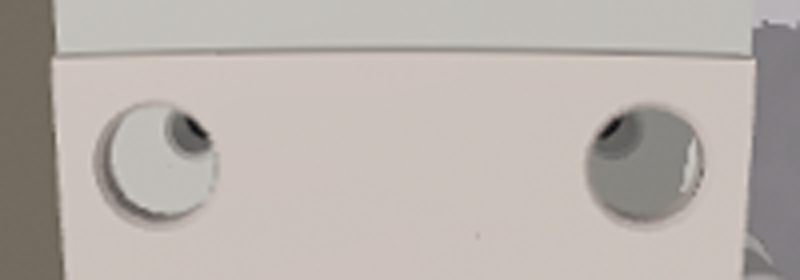

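```bash
python3 - <<'E'
from plan import *
np.set_printoptions(precision=1,suppress=True)
w,T,S,s=pickle.load(open("s11.pkl","rb"))
z=s["tool_pos"][2]-17.6+6
print("under",z-6)
print("T",fit2d([(-48,33),(-48,-33)],back(T,crop([(137,197),(546,162)],20,225,190),z)))
print("S",fit2d([(48,-33),(48,33),(-48,33)],back(S,crop([(398,277),(579,311),(640,132)],7,195,150),z)))
cw=fit2d([(48,33),(48,-33)],back(w,crop([(157,165),(645,163)],4,150,120),z,True));print("W",cw)
a=np.radians(6.88);R=np.array([[np.cos(a),-np.sin(a)],[np.sin(a),np.cos(a)]])
inv=lambda p,k,o:(p-np.array(o)+.5)*k-.5
L=np.array([(48,33),(48,-33)])
th=np.c_[L@R.T+cw[0],[107]*2]
print("W thr if centred",inv(pix(w,th,True),4,(150,120)))
print("W housing front edge if centred",inv(pix(w,np.c_[np.array([(75,55),(75,0),(75,-55)])@R.T+cw[0],[107]*3],True),4,(150,120)))
print(back(w,crop([(193,129),(612,128)],4,150,120),107,True), th)
cv2.imwrite("pics/wq.png",cv2.resize(w["image"][140:180,165:325],None,fx=5,fy=5,interpolation=cv2.INTER_CUBIC))
E
```

```text
under 130.57506731314226
T (array([582.9,  63.7]), np.float64(6.44889317159655), array([[ 0. , -0.2],
       [-0. ,  0.2]]))
S (array([581.8,  63.9]), np.float64(6.769142635584003), array([[ 0. , -0.3],
       [ 0.6,  0.4],
       [-0.6, -0.1]]))
W (array([581.9,  62.7]), np.float64(6.975022647552946), array([[ 0.1, -0.4],
       [-0.1,  0.4]]))
W thr if centred [[191.7 127.4]
 [610.8 126.4]]
W housing front edge if centred [[ 49.8 -37.5]
 [400.9 -48.1]
 [751.9 -39. ]]
[[625.3 101.  107. ]
 [633.2  35.5 107. ]] [[625.6 101.2 107. ]
 [633.5  35.7 107. ]]
```

View pics/wq.png

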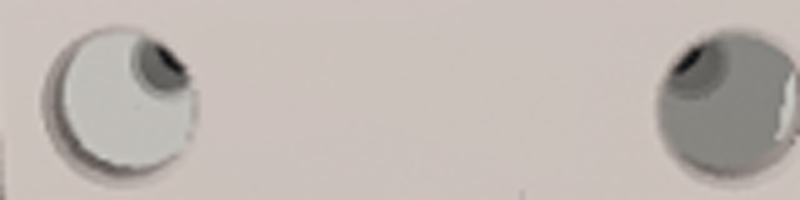

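```bash
python3 - <<'E'
from plan import *
from bench import r
for i in range(4): t=r.snapshot("top"); s=show()
sc=r.snapshot("scene");cv2.imwrite("pics/scene12.png",cv2.resize(sc["image"],(800,600)))
print(np.round(s["qd"],2))
E
```

```text
t 15.2 pos [583.5  63.  148.2] rpy [ 1.7995e+02 -2.0000e-02  6.8100e+00] F [ 0.1 -0.1 -2. ] gap 12.4 j [ 1.  8. 93. -0. 79. 84.]
 t 15.25 pos [583.5  63.  148.2] rpy [ 1.7995e+02 -2.0000e-02  6.8100e+00] F [-0.4  0.1 -3.4] gap 12.6 j [ 1.  8. 93. -0. 79. 84.]
 t 15.3 pos [583.4  63.  148.2] rpy [ 1.7995e+02 -1.0000e-02  6.8100e+00] F [-0.1  0.  -2.7] gap 12.8 j [ 1.  8. 93. -0. 79. 84.]
 t 15.35 pos [583.4  63.  148.1] rpy [ 1.7995e+02 -1.0000e-02  6.8100e+00] F [ 0.1 -0.  -3.7] gap 12.5 j [ 1.  8. 93. -0. 79. 84.]
[-0.05 -0.06  0.05 -0.08  0.03  0.02]
```

View pics/scene12.png

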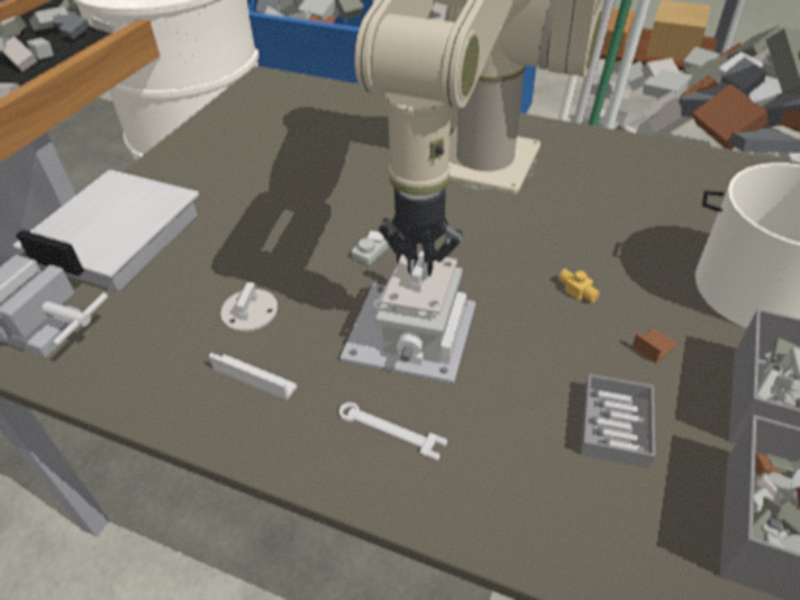

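The arm is steady and everything else on the bench is where it started, so I'm handing in.

```bash
python3 -c "
from bench import r
print(r.hand_in())"
```

```text
the job is handed in; nothing more can be done
None
```

The lever is over, the housing is clamped, and the cover is held level over it in the gripper. I handed the job in at about 15.4 s.

- **Lever and housing:** I swung the lever until it hit its stop, with about 12 N of resistance at about 1.65 rad by the tool's position. The camera then showed the housing about 2 mm nearer the fence. I did not measure the gap to the fence directly.
- **Cover height and attitude:** Its underside is about 24 mm above the flange face, and the tool is level within 0.1°. The arm is still.
- **Hole alignment:** The three cameras disagree slightly:
  - The scene and wrist views put the cover's centre within about 0.5 mm of the housing's.
  - The top view, with two holes visible, gave about 0.9 mm off and 0.4° of twist.
  - Both are well inside the 4 mm allowed.
- **Other things on the bench:** In the last scene picture they are where they started, by eye.

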